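Walk the power unit home and close its bail

TASK

Walk the heavy power unit straight forward into its docking frame with short, gentle pushes on its two rear corners in turn, never letting it slew far round (about 15 degrees at most), until its whole front rests square against the stop bar, which you must find by feel. Then swing the raised wire bail back over the unit and press it fully down behind the unit's rear edge, so that it is locked in. Do not touch the fragile brass fittings in the middle of the rear face, and leave everything else on the bench where it is.

Things in the scene. Friction and masses are not known exactly. Their poses are not given: they have to be found in the camera images.
- unit: power unit: heavy (1.2 to 1.9 kg) flat-bottomed grey box, 130 mm deep (x), 200 wide (y), 62 high, dark vent slots on top; slides on the bench, too large to grip. Origin: centre of its underside; +x is its front, which goes in first; its rear face (x = -65 mm) looks to the robot. Pushed at one corner it slides at 4 to 10 N; above 35 N it and its frame are overloaded
- push_left (a point): middle of the flat black plastic patch at the unit's left rear corner (unit x = -65, y = +80 mm), 25 mm above the bench; patch 36 mm wide, 4 to 54 mm above the bench. Push forward here, low
- push_right (a point): the same at the right rear corner (unit x = -65, y = -80 mm)
- fittings: fragile black strip with four brass fittings in the middle of the unit's rear face, fixed to the unit: 110 mm wide (y), 22 mm proud of that face, 6 to 28 mm above the bench; not to be touched. Origin on the rear face at bench height; axes as the unit's
- dock: two aluminium guide rails with slippery white facing, fixed to the bench, 25 mm high, 212 mm apart (6 mm play each side of the unit), straight x = 20 to 52 mm, mouths flaring 18 mm outwards from x = 20 to -18 mm. Origin on the bench midway between them: the unit's origin comes here when home, if the stop frame is at its middle setting (else up to 12 mm before or beyond). +x: the way the unit goes in
- stop_mid (a point): middle of the face of the stop bar AT ITS MIDDLE SETTING (dock x = 65 mm, z = 22 mm). The dark steel bar, 45 mm high, across the end of the rails, and two cheeks 68 mm high at y = +-122 mm, form the stop frame, which carries the bail. The whole frame, bail included, really stands anywhere up to 12 mm nearer or farther along dock x; this is not measured, so feel for the bar
- hinge_mid (a point): middle of the bail's hinge axis with the stop frame AT ITS MIDDLE SETTING (dock x = 15, z = 58 mm; really up to 12 mm either way along x). The axis runs along the dock's y. The bail is a U of steel wire: arms at y = +-114 mm, a 10 mm thick cross bar 87.5 mm from the axis and, in its middle, a black thumb tab 44 mm wide, 9 mm thick, reaching from 88 to 128 mm from the axis
- bail (a joint): bail angle, rad. 1.57: upright above the unit; 0: level, pointing to the robot (dock -x); -0.15: fully down behind the unit's rear edge, its end stop. It stays where left; moving it at the tab takes 2 to 4 N. It passes the unit only if the unit's whole front is within about 2 mm of the stop bar; else its cross bar lands on the unit's top and stays near +0.1
- amber_bottle: brown glass bottle with black cap, 72 mm across, 150 mm high; a bystander, to be left alone. Origin at the centre of its underside
- beaker: clear glass beaker, 68 mm across, 85 mm high; a bystander, to be left alone. Origin at the centre of its underside
- dish: white ceramic bowl, 90 mm across, 30 mm high; a bystander, to be left alone. Origin at the centre of its underside
- jar: white plastic jar with blue cap, 60 mm across, 75 mm high; a bystander, to be left alone. Origin at the centre of its underside
- spanner: open steel spanner lying flat, 150 mm long; a bystander, to be left alone. Origin at the centre of its underside
- tube_rack: white rack of clear tubes, 70 by 160 mm, about 100 mm high; a bystander, to be left alone. Origin at the centre of its underside
Mind the look-alikes: they are no part of the job. What is shaped like the unit but orange or pink is not meant.

How it is judged:
On the way:
1. the unit is pushed in between the rails, square, with the bail still up (x of unit in the frame of dock between -0.016 and 0.017 m and y of unit in the frame of dock between -0.012 and 0.012 m and angle between the x axis of unit and the x axis of dock, either way round below 0.04 rad and angle between unit's own z axis and vertical below 0.05 rad and value of joint bail above 1 rad), for 0.2 s.
At the end, for the whole second after the job is handed in: the unit stands flat in the docking frame, home against the stop (its origin within 16 mm of the dock's along x, covering every setting of the stop frame, and within 12 mm of its middle line), square to the rails within 0.04 rad, at rest, and the bail is fully down behind it (joint below -0.10 rad) (x of unit in the frame of dock between -0.016 and 0.017 m and y of unit in the frame of dock between -0.012 and 0.012 m and angle between the x axis of unit and the x axis of dock, either way round below 0.04 rad and angle between unit's own z axis and vertical below 0.05 rad and value of joint bail below -0.1 rad and linear speed of unit below 0.01 m/s); the robot touches nothing.
It fails at once if the fingers push the unit with more than 35 N (contact force between the fingers and unit above 35 N).
It fails at once if the robot touches the fittings (contact force between any of the fingers, the arm and fittings above 0.5 N).
It fails at once if the unit slews more than 0.30 rad from the dock's direction (angle between the x axis of unit and the x axis of dock, either way round above 0.3 rad).
It fails at once if the unit is tipped or lifted (angle between unit's own z axis and vertical above 0.12 rad or height (world z) of unit above 0.012 m).
It fails at once if something else on the bench is moved more than 30 mm (distance of any of amber_bottle, beaker, dish, jar, spanner, tube_rack from where it was at the start of the episode above 0.03 m).
It also fails if it takes over 67 s, if anything falls off the work surface, if the arm or the gripper's body presses on something with over 40 N, if the wrist force passes 120 N, or if a joint passes its speed limit or range.

ROBOT

A 6-joint arm with a two-finger parallel gripper is mounted at the origin on the work surface. World frame = base frame: x ahead of the robot, y to its left, z up, the work surface at z = 0. Lengths are in m, angles in rad, forces in N, time in s.
With the tool pointing down it reaches from about 0.225 to 0.875 m from the base axis. Payload 3.4 kg.
Tool frame: the origin (TCP) lies on the centre line of the jaws, within the pads' length; the fingertips stand 19 mm ahead of it and the grasp point (between the pads) is the TCP; z points along the fingers, y is the direction in which the jaws open and shut (so a half turn about z gives the same grasp; the last joint's range is limited). The gripper opens to 85 mm and grips with 20 to 120 N. Pads are 22 mm wide; open, the fingers measure 114 mm over their backs; the gripper's body (76 mm by 85 mm) begins 54 mm behind the grasp point. The pads swing forward as they close: fully open they stand 13 mm farther back than shut.
Start: joints at [-0.121, 0.276, 1.505, -0, 1.361, -0.121], TCP at [0.575, -0, 0.25] pointing down, gripper open.
Joint ranges: [-2.89, 2.89], [-0.75, 2.08], [0.22, 2.7], [-1.18, 4.32], [0.11, 2.71], [-2.7, 2.7]. Speed limits (rad/s): [2.57, 2.57, 3.14, 3.14, 3.14, 3.14].

INTERFACE

Orientations are given as a unit quaternion [w, x, y, z].
In Python, from rig import monitor, eyes, manip, models gives the robot as it stands.
- The arm moves only by the tool send_rows, never from a script. Its argument "deltas" is a list of rows, each an object with "dp": the shift along the world's x, y, z each as a share of 0.12 m, from -1 to 1, a list of three; "rotation": the turn, a rotation vector about the world's x, y, z each as a share of 0.5 rad, from -1 to 1, a list of three. In form: [{"dp": [dx, dy, dz], "rotation": [rx, ry, rz]}, ...]. A call has 1 to 12 rows; each row is the pose to reach, as a shift and turn from the pose commanded when the call began; what a row does not reach only later rows make up. A row lasts 1/12 s, in which the tool goes at most 41.7 mm and 7.16 degrees, less where a joint would pass 70% of its speed; a pose out of reach is approached as far as the arm can. A call with a number of a shift or a turn outside -1 to 1 is refused whole. A call with a gripper value outside its range is refused whole. "fingers" is the closure, from -1 (fully open) to 1 (shut), set as the call begins (left out, the last holds). The fingers move at their own pace and stop on an object; "grip_force" is the grip in N (left out, the last holds). Time passes only in rows, so rows that repeat a pose let the fingers close. It gives the time, the measured TCP pose, the force and the opening at its end, in the units of the state.
- monitor.get_state(): the state, without advancing time (a new reading comes with each control period).
- eyes.get_image(name): name is "scene" or "side" or "wrist"; returns a dict with "color" (400x640x3 uint8, red, green, blue), "depth" (400x640 float32, m along the optical axis (not along the pixel's ray), 0 where there is no reading), "mtx" (3x3 intrinsics, pixels), "rvec" (rotation vector, rad) and "tvec" (3), from world to camera coordinates, as OpenCV has them. Camera axes: x right, y down, z forward; pixel columns grow to the right and rows downward; lengths in m; the calibration is good to about 2 mm. The wrist camera is an equidistant fisheye: a pixel r from the principal point sees the ray r / f radians off the axis. A picture is of the moment at which its call begins.
- manip.sign_off(): hands the job in, once; it reports no verdict.
Trained networks look in a picture, given as the dict that the camera call returned (one of the last four; its "shot" number tells which), for a name from the list of things; names that differ only in an ending like _2 or _b are one class to them, and where a whole thing is asked for, a point or a joint stands for the part that bears it (a point fixed in the world has none). Each returns a list of dicts, best first, with "score" (0 to 1); they miss things now and then, are a little off and sometimes report something else, mostly with a low value. They report only what shows in the picture. A call takes as long as a camera call. They do not tell look-alikes from the thing itself.
- models.find_in(name, picture): "box" ([left, top, right, bottom] in pixels, round what is visible of it).
The state is a dict: "clock": time; "qpos": joint angles; "qd": joint speeds; "effort": joint torques, N m; "position": TCP position; "ee_rot": TCP orientation; "contact_force": force on the tool from outside, world axes, zero at the start; "moment": the same for the moment, N m; "width": finger opening in m.
Only numpy, scipy, OpenCV 4.12 (cv2) and the standard library are available. Lean on these libraries where they do the work, as an engineer would, in place of code of your own. Each camera call takes 0.05 s, during which the arm holds its last target.

## Working session

There is one attempt and no reset: what is moved stays moved. The work goes in short steps, Python scripts to look and compute and a tool call to move; the robot and the scene stay as the last step left them, time stands still between calls to the robot, and variables do not carry over. Pictures are saved under pics/ and viewed, and the job is handed in when it is done.

Besides the shell and the picture viewer there is one more tool, called after "Emit:" in YAML: its name, and indented under it one key for each argument. send_rows: Moves the arm, as the interface text tells. Its arguments: {"type":"object","properties":{"deltas":{"type":"array","items":{"type":"object","properties":{"dp":{"type":"array","items":{"type":"number"}},"rotation":{"type":"array","items":{"type":"number"}}}}},"fingers":{"type":"number"},"grip_force":{"type":"number"}},"required":["deltas"]}

```bash
ls; mkdir -p pics; cat > h.py <<'E'
import numpy as np, cv2
from rig import monitor, eyes, manip, models
def save(im,name,crop=None,scale=1):
    c=im["color"]
    if crop: c=c[crop[1]:crop[3],crop[0]:crop[2]]
    c=cv2.resize(c,None,fx=scale,fy=scale,interpolation=cv2.INTER_CUBIC)
    cv2.imwrite("pics/"+name,c[:,:,::-1])
def cloud(im):
    d=im["depth"];K=im["mtx"];R,_=cv2.Rodrigues(np.array(im["rvec"],float));t=np.array(im["tvec"],float).reshape(3)
    v,u=np.mgrid[0:d.shape[0],0:d.shape[1]]
    P=np.stack([(u-K[0,2])/K[0,0]*d,(v-K[1,2])/K[1,1]*d,d],-1)
    W=(P-t)@R
    W[d<=0]=np.nan
    return W
E
python3 - <<'E'
from h import *
s=monitor.get_state(); print(s)
for n in ["scene","side"]:
    im=eyes.get_image(n); save(im,n+"0.png"); np.savez("/tmp/"+n+"0.npz",**{k:im[k] for k in ["color","depth","mtx","rvec","tvec"]})
    R,_=cv2.Rodrigues(np.array(im["rvec"],float)); print(n,-R.T@np.array(im["tvec"]).reshape(3),R[2])
    for k in ["unit","dock","fittings","bail","amber_bottle","beaker","dish","jar","spanner","tube_rack"]:
        print(k,[(np.round(r["score"],2),np.round(r["box"])) for r in models.find_in(k,im)][:3])
E
```

```text
pics
{'clock': 0.0, 'qpos': array([-1.20987734e-01,  2.76601376e-01,  1.50616559e+00, -2.21961315e-05,
        1.36068844e+00, -1.20947797e-01]), 'qd': array([ 0.00031736,  0.00200665,  0.00027632, -0.00062479,  0.00044428,
       -0.00017648]), 'effort': array([ 6.20495921e-04, -4.16768074e+01, -2.45808578e+01, -1.52056768e-04,
        1.11346930e-02,  1.69860516e-05]), 'position': array([5.74493787e-01, 5.56544692e-05, 2.49423107e-01]), 'ee_rot': array([-7.26552519e-04,  7.07118950e-01,  7.07093998e-01, -5.82840778e-04]), 'contact_force': array([0.46442626, 0.8232436 , 0.36457492]), 'moment': array([ 2.15520664e-05,  1.61532916e-02, -5.41803866e-03]), 'width': 0.08519115701678871}
scene [ 1.22773164 -0.71308386  0.90122268] [-0.53295601  0.56431548 -0.63048072]
unit [(np.float64(0.94), array([197., 179., 256., 247.])), (np.float64(0.6), array([276., 197., 357., 271.])), (np.float64(0.59), array([282., 148., 356., 196.]))]
dock [(np.float64(0.77), array([310., 222., 386., 287.]))]
fittings [(np.float64(0.85), array([296., 178., 330., 196.])), (np.float64(0.51), array([250., 199., 26
[... 1015 characters left out ...]
4.])), (np.float64(0.78), array([304., 222., 315., 262.])), (np.float64(0.32), array([298., 192., 380., 279.]))]
bail [(np.float64(0.93), array([372., 160., 407., 258.])), (np.float64(0.71), array([302., 196., 378., 274.]))]
amber_bottle [(np.float64(0.36), array([300., 218., 313., 260.]))]
beaker [(np.float64(0.86), array([385., 120., 408., 156.]))]
dish [(np.float64(0.62), array([297., 319., 344., 362.])), (np.float64(0.27), array([231., 336., 260., 400.]))]
jar [(np.float64(0.67), array([383., 327., 421., 367.])), (np.float64(0.26), array([386., 120., 410., 155.]))]
spanner [(np.float64(0.62), array([232., 336., 262., 400.]))]
tube_rack [(np.float64(0.9), array([281., 102., 341., 144.]))]
```

View pics/scene0.png

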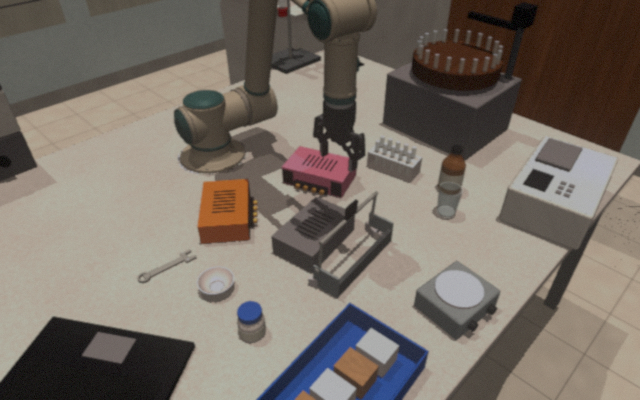

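View pics/side0.png

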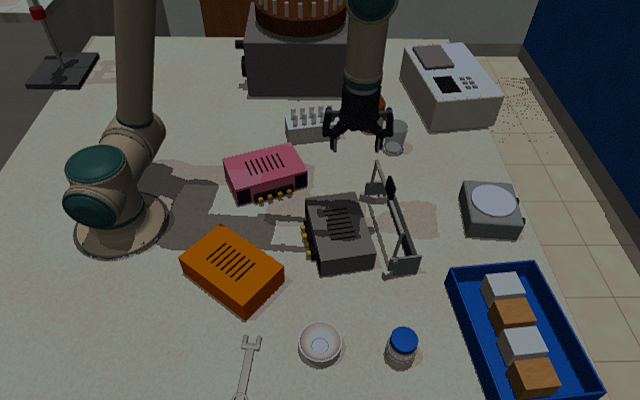

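```bash
python3 - <<'E'
from h import *
d=dict(np.load("/tmp/side0.npz")); save(d,"side0c.png",(250,130,450,310),4)
d=dict(np.load("/tmp/scene0.npz")); save(d,"scene0c.png",(240,130,430,310),4)
E
```

```text
(no output)
```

The images show three box-shaped candidates. Pink is at side(265,172), orange at side(232,270), and grey at side(340,233). Only the grey one fits, and it is in front of the dock with its brass fittings facing the robot. I'll confirm that in the crop.

View pics/side0c.png

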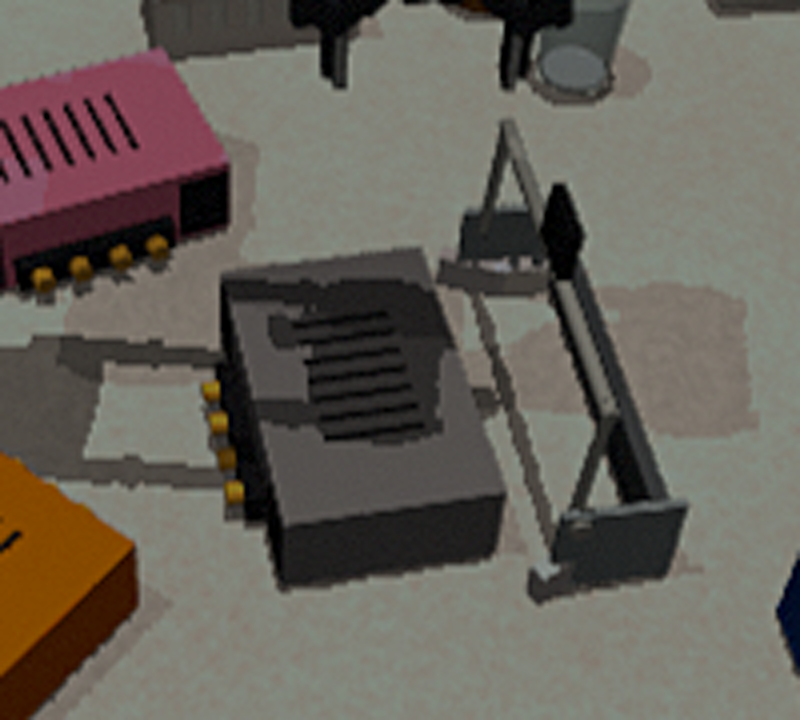

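View pics/scene0c.png

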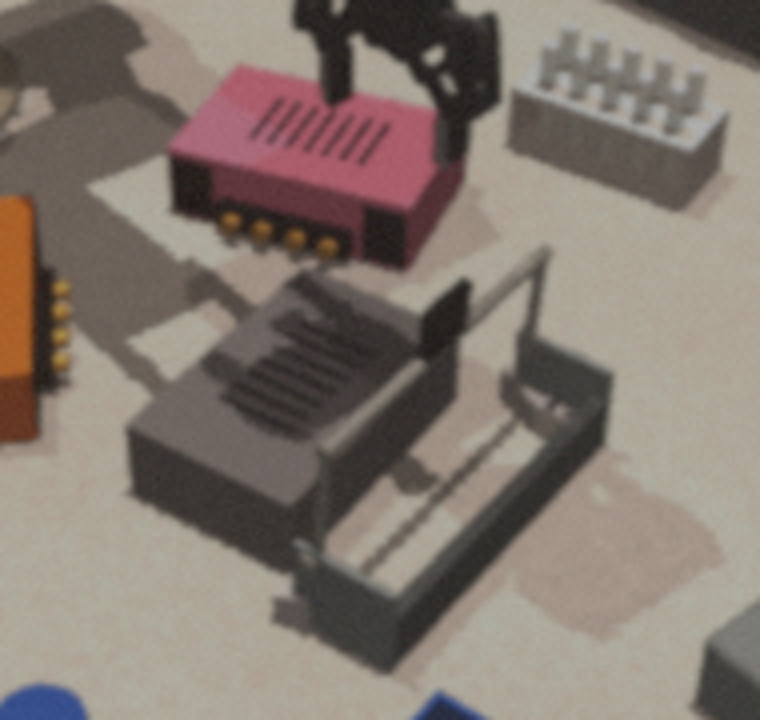

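```bash
python3 - <<'E'
from h import *
for n,b in [("side",(290,185,430,285)),("scene",(265,185,400,295))]:
    d=dict(np.load(f"/tmp/{n}0.npz")); W=cloud(d)
    x0,y0,x1,y1=b
    P=W[y0:y1,x0:x1].reshape(-1,3); C=d["color"][y0:y1,x0:x1].reshape(-1,3).astype(int)
    ok=np.isfinite(P).all(1); P=P[ok];C=C[ok]
    print(n,len(P), np.histogram(P[:,2],bins=np.arange(-0.02,0.2,0.01)))
    m=(P[:,2]>0.054)&(P[:,2]<0.068)
    Q=P[m].astype(np.float32)
    # largest cluster
    print(len(Q),Q.min(0),Q.max(0))
    img=np.zeros((400,400,3),np.uint8)
    # top-down: x 0.3..0.8 -> rows ; 
    for p,c in zip(P,C):
        i=int((0.8-p[0])*800);j=int((0.25-p[1])*800)
        if 0<=i<400 and 0<=j<400: 
            z=int(np.clip(p[2]/0.15,0,1)*255); img[i,j]=(z,255-z,150 if 0.054<p[2]<0.068 else 0) if p[2]>0.008 else (60,60,60)
    cv2.imwrite(f"pics/top_{n}.png",cv2.resize(img,(800,800),interpolation=cv2.INTER_NEAREST)[:600])
E
```

```text
side 13929 (array([   0, 6870,  719,  484,  663,  384,  552, 2535, 1323,   12,   11,
         11,   13,   11,   12,    9,  201,   39,   31,   26,   23]), array([-0.02, -0.01,  0.  ,  0.01,  0.02,  0.03,  0.04,  0.05,  0.06,
        0.07,  0.08,  0.09,  0.1 ,  0.11,  0.12,  0.13,  0.14,  0.15,
        0.16,  0.17,  0.18,  0.19]))
3731 [ 0.46621683 -0.17135291  0.05403641] [0.7258558  0.08164318 0.06799654]
scene 14791 (array([   0, 1134, 7545,  578,  703,  561,  755,  377, 2512,   61,   16,
         19,   18,   21,   18,   18,  105,  206,   41,   34,   66]), array([-0.02, -0.01,  0.  ,  0.01,  0.02,  0.03,  0.04,  0.05,  0.06,
        0.07,  0.08,  0.09,  0.1 ,  0.11,  0.12,  0.13,  0.14,  0.15,
        0.16,  0.17,  0.18,  0.19]))
2652 [ 0.4669529  -0.16929255  0.05401006] [0.72898716 0.0909636  0.06799875]
```

The grey box is the unit: it has brass fittings facing the robot and sits before the dock and bail. Next I fit the poses.

```bash
python3 - <<'E'
from h import *
a=cv2.imread("pics/top_side.png");b=cv2.imread("pics/top_scene.png")
cv2.imwrite("pics/tops.png",np.hstack([a[0:600,100:500],b[0:600,100:500]]))
E
```

```text
(no output)
```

View pics/tops.png

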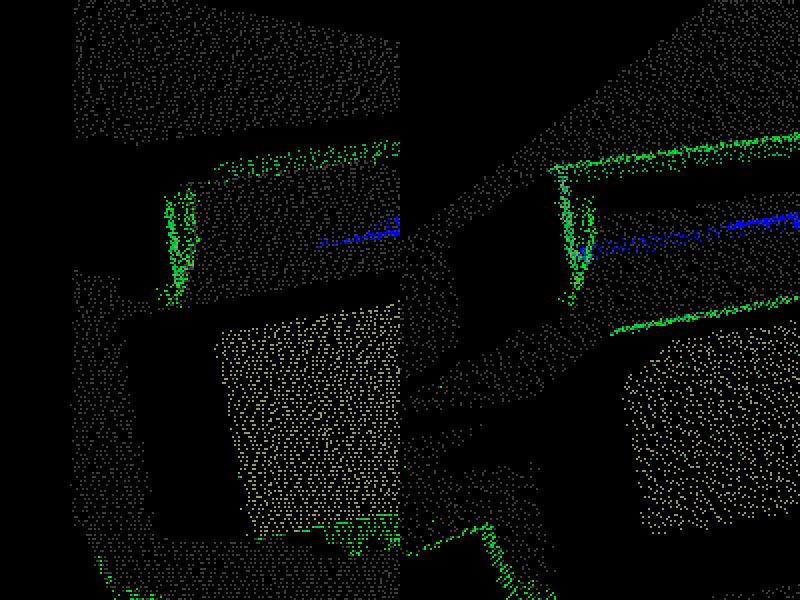

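```bash
cat > fit.py <<'E'
from h import *
from scipy.optimize import minimize
def pts(n,b,src=None):
    d=src if src is not None else dict(np.load(f"/tmp/{n}0.npz")); W=cloud(d); x0,y0,x1,y1=b
    P=W[y0:y1,x0:x1].reshape(-1,3); C=d["color"][y0:y1,x0:x1].reshape(-1,3)
    ok=np.isfinite(P).all(1); return P[ok],C[ok]
def unitfit(P,x0=None):
    Q=P[(P[:,2]>0.052)&(P[:,2]<0.070)][:,:2]
    # largest cluster via raster
    g=np.zeros((600,600),np.uint8); ij=((Q-[0.2,-0.4])*600/0.8).astype(int); ok=((ij>=0)&(ij<600)).all(1);Q=Q[ok];ij=ij[ok]
    g[ij[:,0],ij[:,1]]=1; g=cv2.morphologyEx(g,cv2.MORPH_CLOSE,np.ones((5,5),np.uint8)); g=cv2.erode(g,np.ones((3,3),np.uint8))
    n,l,st,ce=cv2.connectedComponentsWithStats(g); k=1+np.argmax(st[1:,4]); m=cv2.dilate((l==k).astype(np.uint8),np.ones((5,5),np.uint8))
    Q=Q[m[ij[:,0],ij[:,1]]>0]
    r=cv2.minAreaRect(Q.astype(np.float32))
    def cost(p):
        c,s=np.cos(p[2]),np.sin(p[2]); L=(Q-p[:2])@np.array([[c,-s],[s,c]])
        e=np.maximum(np.abs(L)-[0.065,0.1],0)
        # coverage : quantile edges should match
        q=np.array([np.quantile(L[:,0],.004)+.065,np.quantile(L[:,0],.996)-.065,np.quantile(L[:,1],.004)+.1,np.quantile(L[:,1],.996)-.1])
        return 1e3*(e.sum(1)).mean()+1e3*np.abs(q).mean()
    best=min((minimize(cost,[*Q.mean(0),a],method="Nelder-Mead",options=dict(xatol=1e-5,fatol=1e-6,maxiter=2000)) for a in np.arange(-.4,.41,.1)),key=lambda r:r.fun)
    return best.x,best.fun,len(Q),r
E
python3 - <<'E'
from fit import *
B={"side":(290,185,430,285),"scene":(265,185,400,295)}
for n in B:
    P,C=pts(n,B[n]); print(n,"bench z",np.median(P[np.abs(P[:,2])<.015][:,2]))
    x,f,k,r=unitfit(P); print(x,np.degrees(x[2]),f,k,r)
    Q=P[(P[:,2]>0.052)&(P[:,2]<0.070)]; print("top z",np.median(Q[:,2]))
    # bar : top points near z=.045 and x>.68
    m=(P[:,2]>0.036)&(P[:,2]<0.052)&(P[:,0]>0.66)&(P[:,1]>-.13); Q=P[m]; 
    pf=np.polyfit(Q[:,1],Q[:,0],1); 
    for _ in range(5):
        rr=Q[:,0]-np.polyval(pf,Q[:,1]); w=np.abs(rr)<.01; pf=np.polyfit(Q[w,1],Q[w,0],1)
    print("bar x=a*y+b",pf,w.sum(),rr[w].std(), Q[w,1].min(),Q[w,1].max())
    # cheeks points
    m=(P[:,2]>0.03)&(P[:,2]<0.075)&(P[:,1]<-.13)&(P[:,0]>.55); print("Rcheek",P[m].min(0),P[m].max(0))
    m=(P[:,2]>0.05)&(P[:,2]<0.075)&(P[:,0]>.65); print("cheeky tops",m.sum())
    # bail crossbar
    m=(P[:,2]>0.1)&(P[:,2]<0.19)&(P[:,0]>.55)&(P[:,0]<.72);Q=P[m]; print("bail pts",m.sum(),Q.min(0),Q.max(0),Q.mean(0))
    m=(P[:,2]>0.14)&(P[:,2]<0.152)&(P[:,0]>.55)&(P[:,0]<.72);Q=P[m]; print("xbar",m.sum(),np.polyfit(Q[:,1],Q[:,0],1),Q[:,1].min(),Q[:,1].max())
E
```

```text
side bench z -0.002659101303967386
[ 0.54470486 -0.05710428  0.16703475] 9.57038631275829 0.12466655662243313 3568 ((0.5446591377258301, -0.056678980588912964), (0.13177455961704254, 0.20282484591007233), 10.284992218017578)
top z 0.05933417279505687
bar x=a*y+b [-0.12195583  0.69969627] 270 0.0034786790877824594 -0.12914227757206825 0.052789520564720506
Rcheek [ 0.55002281 -0.1713529   0.0300242 ] [ 0.72598031 -0.1300418   0.07257143]
cheeky tops 230
bail pts 365 [ 0.64565973 -0.15992034  0.10026036] [ 0.67408846 -0.01134735  0.18519126] [ 0.6600802  -0.09242668  0.14952291]
xbar 211 [-0.15241299  0.64573814] -0.15936706284585758 -0.011347353409702535
scene bench z 0.002240159555215564
[ 0.54680629 -0.05619609  0.17269728] 9.894825227640048 0.08861285678383961 2394 ((0.5468165874481201, -0.054979078471660614), (0.13306035101413727, 0.2050715535879135), 10.605581283569336)
top z 0.06379594208572387
bar x=a*y+b [-0.13108723  0.70329566] 412 0.003835138509479121 -0.12936146282351985 0.09401591150031753
Rcheek [ 0.5502367  -0.16929256  0.03004427] [ 0.72922694 -0.13021263  0.0744471 ]
cheeky tops 344
bail pts 527 [ 0.63679297 -0.15956307  0.10044878] [0.6772616  0.08117545 0.18956377] [ 0.65988448 -0.04942658  0.15346403]
xbar 216 [-0.12855308  0.65335199] -0.15847730078598568 0.08117545150548068
```

```bash
python3 - <<'E'
from fit import *
B={"side":(290,154,430,285),"scene":(265,180,400,295)}
img=[]
A=[]
for n in B:
    P,C=pts(n,B[n]); P=P-[0,0,-.0026 if n=="side" else .0022]; A.append(P)
yaw=.13
for n,P in zip(B,A):
    # yaw search: sharpness of bar + bail
    def bl(a):
        c,s=np.cos(a),np.sin(a); L=(P[:,:2]-[.64,-.05])@np.array([[c,-s],[s,c]]); return np.c_[L,P[:,2]]
    for a in (.10,.115,.13,.145,.16):
        L=bl(a)
        m=(L[:,2]>.041)&(L[:,2]<.048)&(np.abs(L[:,1])<.1)&(L[:,0]>.02)
        t=(L[:,2]>.014)&(L[:,2]<.028)&(np.abs(L[:,1])>.09)
        m2=(L[:,2]>.13)&(L[:,2]<.16)&(np.abs(L[:,1])<.1)
        print(n,a,m.sum(),L[m,0].std()*1e3,np.median(L[m,0]),m2.sum(),L[m2,0].std()*1e3, np.median(L[m2,0]))
    L=bl(yaw)
    im=np.zeros((400,400,3),np.uint8)
    for p in L:
        if p[2]<.008: c=(50,50,50)
        elif p[2]<.03: c=(0,255,255)
        elif p[2]<.05: c=(0,255,0)
        elif p[2]<.075: c=(255,120,120)
        else: c=(60,60,255)
        i=int(200-p[0]*1333);j=int(200-p[1]*1333)
        if 0<=i<400 and 0<=j<400: im[i,j]=c
    cv2.line(im,(200,0),(200,10),(255,255,255))
    for k in range(-14,15,2): cv2.circle(im,(int(200-k*13.33),395),2,(255,255,255) if k else (0,0,255),-1)
    for k in range(-14,15,2): cv2.circle(im,(395,int(200-k*13.33)),2,(255,255,255) if k else (0,0,255),-1)
    img.append(im)
cv2.imwrite("pics/dockL.png",np.hstack(img))
E
```

```text
side 0.1 270 3.6281035147529472 0.06550679202739096 276 3.3456655499540076 0.014096600822642958
side 0.115 270 3.4337527054203267 0.06545198016362855 277 2.903319099917692 0.013665332369420235
side 0.13 270 3.426231307187103 0.0653818600956251 278 2.681916890406327 0.01347832646019316
side 0.145 270 3.6067147838978566 0.06541246260381015 277 2.7352092275412914 0.013419994718546777
side 0.16 270 3.9493679261709467 0.06497157167403607 277 3.049521675504951 0.01329238327658253
scene 0.1 288 4.038044103867828 0.06859478090496265 263 3.0480101203961203 0.020545692826574497
scene 0.115 288 3.7462058438572967 0.06857168018071419 263 2.6787620429882315 0.020564451688638928
scene 0.13 288 3.6181867481901375 0.06849721696663563 262 2.550964204255462 0.020524682652047335
scene 0.145 288 3.705012110627107 0.06849954557175333 262 2.708354204646437 0.020403433226337673
scene 0.16 290 3.97021671788575 0.06839401828886447 262 3.111094513412321 0.0199732346514509
```

View pics/dockL.png

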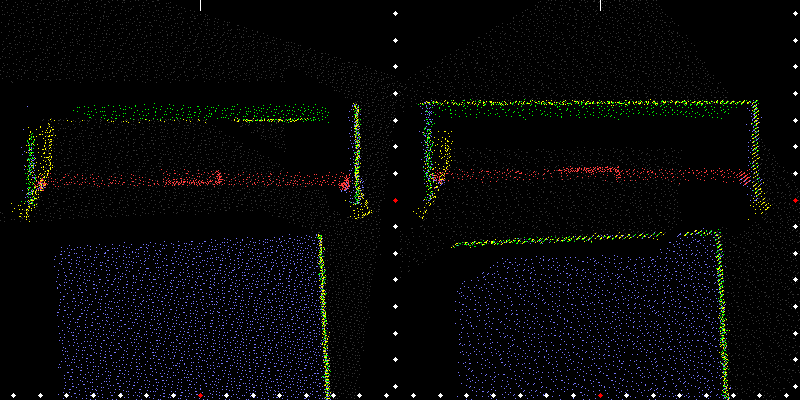

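```bash
python3 - <<'E'
from fit import *
for n,b in [("side",(215,135,310,210)),("side",(175,218,290,322))]:
    P,C=pts(n,b); P=P+[0,0,.0026]; m=(P[:,2]>.05)&(P[:,2]<.07)
    c=C[m].astype(int); mm=(c[:,0]-c[:,2]>40)|(c[:,0]-c[:,1]>40); print(cv2.boxPoints(cv2.minAreaRect(P[m][mm][:,:2].astype(np.float32))))
E
```

```text
[[0.23515165 0.18157381]
 [0.28459358 0.05627065]
 [0.47083747 0.12975854]
 [0.42139554 0.2550617 ]]
[[ 0.17877674 -0.15327673]
 [ 0.3361947  -0.28016663]
 [ 0.4189322  -0.17752354]
 [ 0.26151425 -0.05063364]]
```

Emit:
send_rows:
  deltas:
    - {"dp": [-0.2,0,0],"rotation": [0,0,-0.24]}
    - {"dp": [-0.4,0,0],"rotation": [0,0,-0.48]}
    - {"dp": [-0.6,0.1,-0.1],"rotation": [0,0,-0.72]}
    - {"dp": [-0.8,0.1,-0.3],"rotation": [0,0,-0.96]}
    - {"dp": [-0.9,0.1,-0.5],"rotation": [0,0,-0.96]}
  fingers: 1

```text
clock: 1.52
position: [0.4646, 0.0125, 0.1905]
ee_rot: [0.0, 0.856, 0.517, 0.0]
contact_force: [-0.2, 0.3, -0.5]
width: 0.0254
```

Emit:
send_rows:
  deltas:
    - {"dp": [-0.05,0,-0.1],"rotation": [0,0,-0.24]}
    - {"dp": [-0.1,0,-0.2],"rotation": [0,0,-0.48]}
    - {"dp": [-0.18,0,-0.3],"rotation": [0,0,-0.72]}
    - {"dp": [-0.18,0,-0.4],"rotation": [0,0,-0.96]}

```text
clock: 1.85
position: [0.4433, 0.0122, 0.1418]
ee_rot: [-0.0, 0.955, 0.298, -0.001]
contact_force: [-0.3, 0.1, -0.4]
width: 0.0002
```

Emit:
send_rows:
  deltas:
    - {"dp": [0,0,-0.1],"rotation": [0,0,-0.24]}
    - {"dp": [0,0,-0.2],"rotation": [0,0,-0.48]}
    - {"dp": [0,0,-0.4],"rotation": [0,0,-0.72]}
    - {"dp": [0,0,-0.6],"rotation": [0,0,-0.96]}
    - {"dp": [0,0,-0.8],"rotation": [0,0,-0.96]}
    - {"dp": [0,0,-0.9],"rotation": [0,0,-0.96]}

```text
clock: 2.35
position: [0.4442, 0.0121, 0.0323]
ee_rot: [-0.0, 0.998, 0.065, -0.002]
contact_force: [0.1, -0.2, -0.4]
width: -0.0001
```

```bash
python3 - <<'E'
from fit import *
s=monitor.get_state(); print(s["position"],s["ee_rot"],s["contact_force"],s["width"],s["clock"])
im=eyes.get_image("side"); save(im,"side1.png",(250,100,410,300),3)
im=eyes.get_image("wrist"); save(im,"wrist1.png")
E
```

```text
[0.4441511  0.01214904 0.03234989] [-2.51876045e-04  9.97869521e-01  6.52232847e-02 -1.50955392e-03] [ 0.07637029 -0.1865979  -0.3595973 ] -0.00011190789459922831 2.35
```

View pics/side1.png

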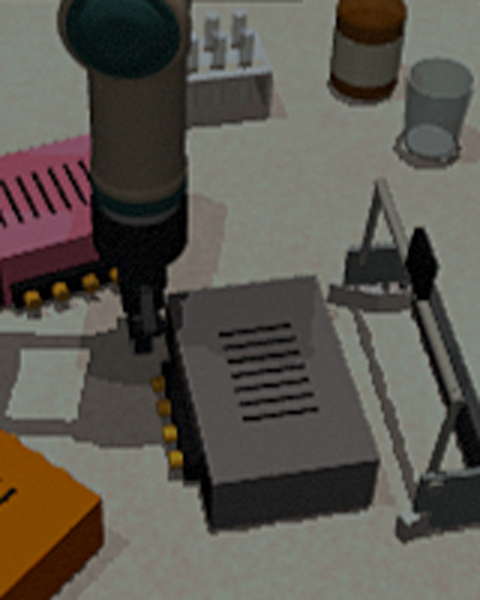

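View pics/wrist1.png

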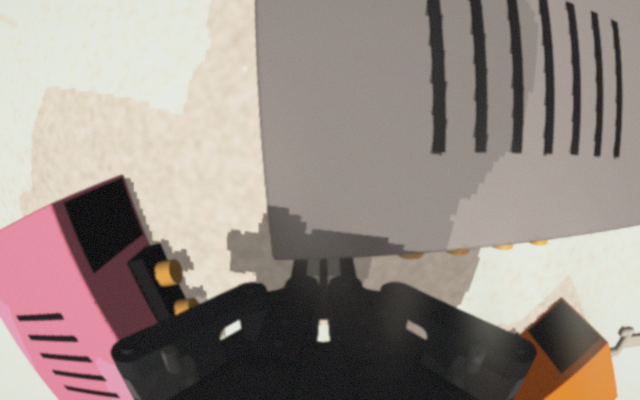

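Emit:
send_rows:
  deltas:
    - {"dp": [0.03,0.004,0]}
    - {"dp": [0.06,0.008,0]}
    - {"dp": [0.09,0.012,0]}
    - {"dp": [0.12,0.015,0]}
    - {"dp": [0.145,0.019,0]}

```text
validation failed for argument at $.de...
```

Emit:
send_rows:
  deltas:
    - {"dp": [0.03,0.004,0],"rotation": [0,0,0]}
    - {"dp": [0.06,0.008,0],"rotation": [0,0,0]}
    - {"dp": [0.09,0.012,0],"rotation": [0,0,0]}
    - {"dp": [0.12,0.015,0],"rotation": [0,0,0]}
    - {"dp": [0.145,0.019,0],"rotation": [0,0,0]}

```text
clock: 2.87
position: [0.4603, 0.0147, 0.0346]
ee_rot: [-0.0, 0.998, 0.066, -0.003]
contact_force: [-6.3, -0.1, 0.2]
width: -0.0001
```

Emit:
send_rows:
  deltas:
    - {"dp": [0.025,0.003,0],"rotation": [0,0,0]}
    - {"dp": [0.05,0.006,0],"rotation": [0,0,0]}
    - {"dp": [0.075,0.01,0],"rotation": [0,0,0]}
    - {"dp": [0.1,0.013,0],"rotation": [0,0,0]}
    - {"dp": [0.125,0.016,0],"rotation": [0,0,0]}

```text
clock: 3.28
position: [0.4742, 0.0171, 0.0343]
ee_rot: [-0.001, 0.998, 0.065, -0.004]
contact_force: [-8.0, 1.9, 2.1]
width: 0.0001
```

```bash
cat > st.py <<'E'
from fit import *
D=np.array([.6442,-.0439]); a=.13; c,s_=np.cos(a),np.sin(a)
im=eyes.get_image("side"); 
P,C=pts("side",(270,130,430,300),im); P=P+[0,0,.0026]
C=C.astype(int); gray=(np.abs(C[:,0]-C[:,2])<45)&(P[:,0]>.46)
x,f,k,r=unitfit(P[gray]); x[:2]+= [.001,.0005]
d=x[:2]-D; L=np.array([d[0]*c+d[1]*s_,-d[0]*s_+d[1]*c])
print("unit world",np.round(x,4),"dock",np.round(L,4),"dyaw",round(x[2]-a,3),"fit",round(f,3),k)
cu,su=np.cos(x[2]),np.sin(x[2])
for n,y in (("L",.081),("R",-.081)):
    p=x[:2]+[-.065*cu-y*su,-.065*su+y*cu]; print(n,"face",np.round(p,4),"tcp contact",np.round(p-.011*np.array([c,s_]),4))
s=monitor.get_state(); print("tcp",np.round(s["position"],4),"F",np.round(s["contact_force"],1),s["clock"])
E
python3 st.py
```

```text
unit world [ 0.557  -0.0588  0.0656] dock [-0.0884 -0.0034] dyaw -0.064 fit 0.104 3580
L face [0.4868 0.0178] tcp contact [0.4759 0.0164]
R face [ 0.4975 -0.1438] tcp contact [ 0.4866 -0.1453]
tcp [0.4752 0.017  0.0344] F [-4.6  1.5  0. ] 3.3333
```

Emit:
send_rows:
  deltas:
    - {"dp": [-0.1,-0.01,0.05],"rotation": [0,0,0]}
    - {"dp": [-0.1,-0.01,0.35],"rotation": [0,0,0]}
    - {"dp": [-0.1,-0.34,0.35],"rotation": [0,0,0]}
    - {"dp": [-0.05,-0.68,0.35],"rotation": [0,0,0]}
    - {"dp": [-0.03,-1,0.35],"rotation": [0,0,0]}

```text
clock: 3.75
position: [0.4762, -0.1054, 0.0789]
ee_rot: [0.002, 0.998, 0.067, 0.003]
contact_force: [1.0, 0.0, 0.7]
width: 0.0001
```

Emit:
send_rows:
  deltas:
    - {"dp": [0,-0.34,0],"rotation": [0,0,0]}
    - {"dp": [0,-0.34,-0.15],"rotation": [0,0,0]}
    - {"dp": [0,-0.34,-0.35],"rotation": [0,0,0]}
    - {"dp": [0,-0.34,-0.35],"rotation": [0,0,0]}

```text
clock: 4.08
position: [0.4724, -0.145, 0.0328]
ee_rot: [-0.001, 0.998, 0.064, -0.002]
contact_force: [-1.2, 0.8, 0.5]
width: -0.0
```

Emit:
send_rows:
  deltas:
    - {"dp": [0.04,0.005,0],"rotation": [0,0,0]}
    - {"dp": [0.08,0.01,0],"rotation": [0,0,0]}
    - {"dp": [0.105,0.014,0],"rotation": [0,0,0]}
    - {"dp": [0.13,0.017,0],"rotation": [0,0,0]}
    - {"dp": [0.155,0.02,0],"rotation": [0,0,0]}
    - {"dp": [0.18,0.023,0],"rotation": [0,0,0]}
    - {"dp": [0.205,0.027,0],"rotation": [0,0,0]}
    - {"dp": [0.23,0.03,0],"rotation": [0,0,0]}
    - {"dp": [0.255,0.034,0],"rotation": [0,0,0]}
    - {"dp": [0.28,0.037,0],"rotation": [0,0,0]}

```text
clock: 4.92
position: [0.5064, -0.1399, 0.0351]
ee_rot: [0.001, 0.998, 0.067, -0.002]
contact_force: [-6.3, -5.1, 0.0]
width: 0.0001
```

```bash
python3 st.py
```

```text
unit world [ 0.5726 -0.0552  0.2365] dock [-0.0725 -0.0019] dyaw 0.107 fit 0.51 2431
L face [0.4904 0.0083] tcp contact [0.4795 0.0069]
R face [ 0.5283 -0.1492] tcp contact [ 0.5174 -0.1506]
tcp [ 0.5074 -0.1399  0.0352] F [-4.9 -2.   0.7] 4.9667
```

```bash
cat > st.py <<'E'
from fit import *
import sys
D=np.array([.6442,-.0439]); a=.13; c,s_=np.cos(a),np.sin(a)
cam=sys.argv[1]
im=eyes.get_image(cam)
P,C=pts(cam,(270,130,430,300) if cam=="side" else (240,160,400,295),im); P=P+([0,0,.0026] if cam=="side" else [0,0,-.0022])
C=C.astype(int); gray=(np.abs(C[:,0]-C[:,2])<45)&(P[:,0]>.46)
x,f,k,r=unitfit(P[gray]); x[:2]+= [.001,.0005] if cam=="side" else [-.001,-.0005]
d=x[:2]-D; L=np.array([d[0]*c+d[1]*s_,-d[0]*s_+d[1]*c])
print("unit world",np.round(x,4),"dock",np.round(L,4),"dyaw",round(x[2]-a,3),"fit",round(f,3),k)
cu,su=np.cos(x[2]),np.sin(x[2])
for n,y in (("L",.081),("R",-.081)):
    p=x[:2]+[-.065*cu-y*su,-.065*su+y*cu]; print(n,"face",np.round(p,4),"tcp contact",np.round(p-.011*np.array([c,s_]),4))
s=monitor.get_state(); print("tcp",np.round(s["position"],4),"F",np.round(s["contact_force"],1),s["clock"])
E
python3 st.py scene
python3 - <<'E'
from h import *
im=eyes.get_image("scene"); save(im,"scene2.png",(240,130,430,310),4)
E
```

```text
unit world [ 0.5654 -0.0584  0.0724] dock [-0.08   -0.0042] dyaw -0.058 fit 0.619 1975
L face [0.4947 0.0177] tcp contact [0.4838 0.0162]
R face [ 0.5064 -0.1439] tcp contact [ 0.4955 -0.1453]
tcp [ 0.5074 -0.1398  0.0352] F [-4.6 -2.3 -0.5] 5.0167
```

View pics/scene2.png

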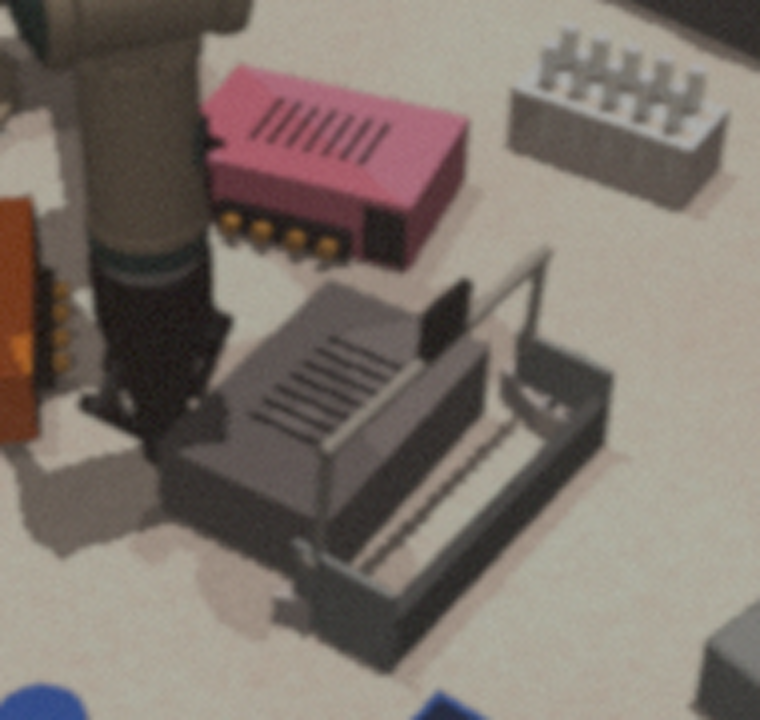

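```bash
cat > st.py <<'E'
from fit import *
import sys
D=np.array([.6442,-.0439]); a=.13; c,s_=np.cos(a),np.sin(a)
A=[]
for cam in ("side","scene"):
    im=eyes.get_image(cam); np.savez(f"/tmp/last_{cam}.npz",**{k:im[k] for k in ["color","depth","mtx","rvec","tvec"]})
    P,C=pts(cam,(270,130,430,300) if cam=="side" else (240,160,400,295),im); P=P+([.001,.0005,.0026] if cam=="side" else [-.001,-.0005,-.0022])
    C=C.astype(int); ok=(np.abs(C[:,0]-C[:,2])<45)&(P[:,0]>.46)&(P[:,2]>.055)&(P[:,2]<.068)
    P=P[ok]; g=C[ok].mean(1); 
    ok=g>0.6*np.median(g); A.append(P[ok])
P=np.vstack(A)
# remove bail/cheek in dock coords: y beyond
d=P[:,:2]-D; L=np.c_[d@[c,s_],d@[-s_,c]]; P=P[np.abs(L[:,1])<.112]
x,f,k,r=unitfit(P)
d=x[:2]-D; L=np.array([d[0]*c+d[1]*s_,-d[0]*s_+d[1]*c])
print("unit world",np.round(x,4),"dock",np.round(L,4),"dyaw",round(x[2]-a,3),"fit",round(f,3),k)
cu,su=np.cos(x[2]),np.sin(x[2])
for n,y in (("L",.081),("R",-.081)):
    p=x[:2]+[-.065*cu-y*su,-.065*su+y*cu]; print(n,"face",np.round(p,4),"tcp contact",np.round(p-.011*np.array([c,s_]),4))
s=monitor.get_state(); print("tcp",np.round(s["position"],4),"F",np.round(s["contact_force"],1),s["clock"])
E
python3 st.py
```

```text
unit world [ 0.5715 -0.0528  0.1741] dock [-0.0732  0.0006] dyaw 0.044 fit 0.168 4261
L face [0.4934 0.0157] tcp contact [0.4825 0.0143]
R face [ 0.5215 -0.1438] tcp contact [ 0.5106 -0.1453]
tcp [ 0.5074 -0.1398  0.0352] F [-3.6 -1.8  0.3] 5.1667
```

Emit:
send_rows:
  deltas:
    - {"dp": [-0.1,-0.01,0.05],"rotation": [0,0,0]}
    - {"dp": [-0.2,-0.01,0.35],"rotation": [0,0,0]}
    - {"dp": [-0.31,0.31,0.35],"rotation": [0,0,0]}
    - {"dp": [-0.31,0.65,0.35],"rotation": [0,0,0]}
    - {"dp": [-0.31,0.98,0.35],"rotation": [0,0,0]}

```text
clock: 5.58
position: [0.4709, -0.0216, 0.0784]
ee_rot: [0.0, 0.998, 0.064, 0.002]
contact_force: [1.0, -0.3, 0.3]
width: 0.0003
```

Emit:
send_rows:
  deltas:
    - {"dp": [0,0.31,0],"rotation": [0,0,0]}
    - {"dp": [0,0.31,-0.15],"rotation": [0,0,0]}
    - {"dp": [0,0.31,-0.35],"rotation": [0,0,0]}
    - {"dp": [0,0.31,-0.35],"rotation": [0,0,0]}

```text
clock: 5.92
position: [0.4689, 0.0162, 0.0331]
ee_rot: [-0.0, 0.998, 0.067, -0.001]
contact_force: [-1.2, -0.0, -0.1]
width: 0.0001
```

Emit:
send_rows:
  deltas:
    - {"dp": [0.04,0.005,0],"rotation": [0,0,0]}
    - {"dp": [0.07,0.01,0],"rotation": [0,0,0]}
    - {"dp": [0.095,0.013,0],"rotation": [0,0,0]}
    - {"dp": [0.12,0.016,0],"rotation": [0,0,0]}
    - {"dp": [0.145,0.019,0],"rotation": [0,0,0]}
    - {"dp": [0.17,0.022,0],"rotation": [0,0,0]}
    - {"dp": [0.195,0.025,0],"rotation": [0,0,0]}
    - {"dp": [0.22,0.029,0],"rotation": [0,0,0]}
    - {"dp": [0.24,0.031,0],"rotation": [0,0,0]}

```text
clock: 6.67
position: [0.4967, 0.0185, 0.0347]
ee_rot: [-0.001, 0.998, 0.065, -0.003]
contact_force: [-7.0, 2.3, 0.1]
width: 0.0001
```

```bash
python3 st.py
```

```text
unit world [ 0.5828 -0.0542  0.0408] dock [-0.0622 -0.0023] dyaw -0.089 fit 0.131 5403
L face [0.5145 0.0241] tcp contact [0.5036 0.0226]
R face [ 0.5212 -0.1378] tcp contact [ 0.5102 -0.1392]
tcp [0.4977 0.0183 0.0348] F [-4.5  0.9 -1.1] 6.7667
```

Emit:
send_rows:
  deltas:
    - {"dp": [-0.1,-0.01,0.05],"rotation": [0,0,0]}
    - {"dp": [-0.1,-0.01,0.35],"rotation": [0,0,0]}
    - {"dp": [-0.1,-0.34,0.35],"rotation": [0,0,0]}
    - {"dp": [-0.05,-0.68,0.35],"rotation": [0,0,0]}
    - {"dp": [-0.03,-1,0.35],"rotation": [0,0,0]}

```text
clock: 7.18
position: [0.4979, -0.1037, 0.0792]
ee_rot: [0.002, 0.998, 0.066, 0.003]
contact_force: [0.7, 0.7, -0.5]
width: -0.0002
```

Emit:
send_rows:
  deltas:
    - {"dp": [0,-0.31,0],"rotation": [0,0,0]}
    - {"dp": [0,-0.31,-0.15],"rotation": [0,0,0]}
    - {"dp": [0,-0.31,-0.35],"rotation": [0,0,0]}
    - {"dp": [0,-0.31,-0.35],"rotation": [0,0,0]}

```text
clock: 7.52
position: [0.4941, -0.1398, 0.033]
ee_rot: [-0.001, 0.998, 0.064, -0.001]
contact_force: [-2.1, 1.1, 0.0]
width: -0.0003
```

Emit:
send_rows:
  deltas:
    - {"dp": [0.04,0.005,0],"rotation": [0,0,0]}
    - {"dp": [0.08,0.01,0],"rotation": [0,0,0]}
    - {"dp": [0.105,0.014,0],"rotation": [0,0,0]}
    - {"dp": [0.13,0.017,0],"rotation": [0,0,0]}
    - {"dp": [0.155,0.02,0],"rotation": [0,0,0]}
    - {"dp": [0.18,0.023,0],"rotation": [0,0,0]}
    - {"dp": [0.205,0.027,0],"rotation": [0,0,0]}
    - {"dp": [0.23,0.03,0],"rotation": [0,0,0]}
    - {"dp": [0.255,0.034,0],"rotation": [0,0,0]}
    - {"dp": [0.285,0.037,0],"rotation": [0,0,0]}

```text
clock: 8.35
position: [0.5279, -0.1343, 0.0348]
ee_rot: [0.0, 0.998, 0.067, -0.002]
contact_force: [-6.3, -3.6, 1.3]
width: 0.0001
```

```bash
python3 st.py
```

```text
unit world [ 0.5944 -0.0498  0.2268] dock [-0.0501  0.0006] dyaw 0.097 fit 0.063 4117
L face [0.5129 0.0145] tcp contact [0.502  0.0131]
R face [ 0.5493 -0.1433] tcp contact [ 0.5384 -0.1447]
tcp [ 0.5292 -0.1342  0.035 ] F [-3.6 -2.5 -1.3] 8.45
```

```bash
python3 - <<'E'
from h import *
D=np.array([.6442,-.0439]); a=.13
out=[]
for cam,cr in (("side",(270,150,420,290)),("scene",(250,160,400,300))):
    d=dict(np.load(f"/tmp/last_{cam}.npz")); img=d["color"].copy()
    u=np.array([.5944,-.0498]); y=.2268
    pts=[]
    for z in (.062,):
        for sx,sy in ((-.065,-.1),(-.065,.1),(.065,.1),(.065,-.1)):
            p=u+[sx*np.cos(y)-sy*np.sin(y),sx*np.sin(y)+sy*np.cos(y)]; pts.append([*p,z])
    q,_=cv2.projectPoints(np.array(pts),d["rvec"],d["tvec"],d["mtx"],None)
    c=img[cr[1]:cr[3],cr[0]:cr[2]]; c=cv2.resize(c,(cr[2]-cr[0])*2+0 and None,fx=2.6,fy=2.6)
    qq=((q.reshape(-1,2)-cr[:2])*2.6).astype(int); cv2.polylines(c,[qq],True,(255,0,0),1)
    out.append(cv2.resize(c,(390,364)))
cv2.imwrite("pics/ov1.png",np.hstack(out)[:,:,::-1])
im=eyes.get_image("wrist"); save(im,"w2.png")
E
```

```text
(no output)
```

View pics/ov1.png

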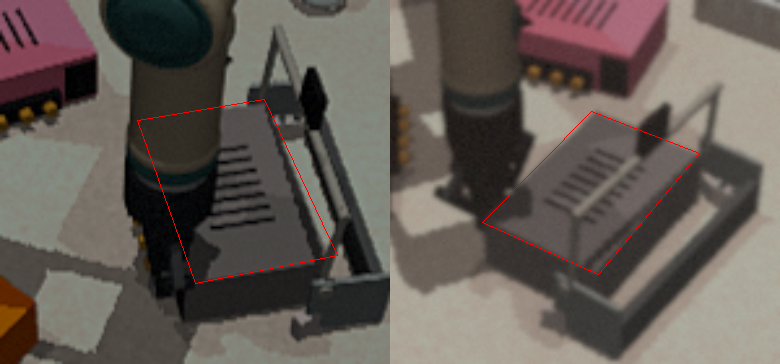

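View pics/w2.png

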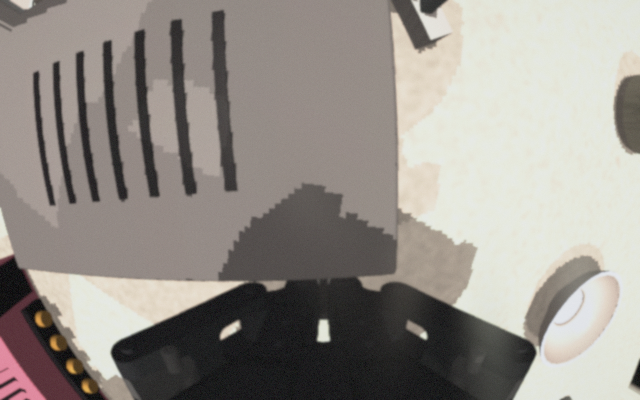

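```bash
cat > wr.py <<'E'
from fit import *
D=np.array([.6442,-.0439]); a=.13; c,s_=np.cos(a),np.sin(a)
def wcloud(im):
    d=im["depth"];K=im["mtx"];R,_=cv2.Rodrigues(np.array(im["rvec"],float));t=np.array(im["tvec"],float).reshape(3)
    v,u=np.mgrid[0:400,0:640]; x=(u-K[0,2])/K[0,0]; y=(v-K[1,2])/K[1,1]; r=np.hypot(x,y)+1e-9
    k=np.tan(r)/r; P=np.stack([x*k*d,y*k*d,d],-1); W=(P-t)@R; W[(d<=0)|(r>1.4)]=np.nan
    return W
im=eyes.get_image("wrist"); W=wcloud(im); C=im["color"].astype(int)
P=W.reshape(-1,3); g=C.reshape(-1,3); ok=np.isfinite(P).all(1); P=P[ok]; g=g[ok]
h=np.histogram(P[:,2],bins=np.arange(-.02,.1,.004)); 
m=(P[:,2]>.052)&(P[:,2]<.072)&(np.abs(g[:,0]-g[:,2])<40)&(g.mean(1)>60)
Q=P[m]; d=Q[:,:2]-D; L=np.c_[d@[c,s_],d@[-s_,c]]
k=(np.abs(L[:,1])<.13)&(L[:,0]<.07)&(L[:,0]>-.2); L=L[k]; print(len(L),"z",np.median(Q[k,2]),"ext",L.min(0),L.max(0))
# rear edge: min x per y-bin
ys=np.arange(-.12,.12,.004); pts_=[]
for y in ys:
    b=L[np.abs(L[:,1]-y)<.002]
    if len(b)>15: pts_.append((y,np.quantile(b[:,0],.01)))
pts_=np.array(pts_); p=np.polyfit(pts_[:,0],pts_[:,1],1)
for _ in range(6):
    r=pts_[:,1]-np.polyval(p,pts_[:,0]); w=np.abs(r)<max(.0015,1.5*np.median(np.abs(r))); p=np.polyfit(pts_[w,0],pts_[w,1],1)
yaw=-np.arctan(p[0]); print("rear edge dyaw",round(yaw,4),"x at y=0",round(p[1],4),"n",w.sum(),"of",len(w),"yrange",pts_[w,0].min(),pts_[w,0].max(),"rms",r[w].std())
cu,su=np.cos(yaw),np.sin(yaw); U=L@np.array([[cu,-su],[su,cu]])
lo,hi=np.quantile(U[:,1],[.002,.998]); print("unit-frame y extents",lo,hi)
s=monitor.get_state(); q=s["position"][:2]-D; q=np.array([q@[c,s_],q@[-s_,c]]); qu=q@np.array([[cu,-su],[su,cu]]);
print("tcp dock",np.round(q,4),"tcp unit-y rel right edge",round(qu[1]-lo,4),"rel left edge",round(hi-qu[1],4), "behind face",round(p[1]*cu-qu[0],4))
for n,e,sg in (("Redge",lo,1),("Ledge",hi,-1)):
    uy=e+sg*.018; ux=p[1]*cu; X=np.array([cu*ux-su*uy,su*ux+cu*uy]); wxy=D+[X[0]*c-X[1]*s_,X[0]*s_+X[1]*c]
    print(n,"push pt dock",np.round(X,4),"world",np.round(wxy,4),"tcp contact",np.round(wxy-.013*np.array([c,s_]),4))
print("tcp",np.round(s["position"],4),"F",np.round(s["contact_force"],1),round(s["clock"],2))
E
python3 wr.py
```

```text
102618 z 0.061650679648476855 ext [-0.13732647 -0.11255114] [0.03175193 0.10490164]
rear edge dyaw 0.0572 x at y=0 -0.1141 n 47 of 54 yrange -0.09599999999999997 0.1000000000000002 rms 0.0005418041725056311
unit-frame y extents -0.09425666878219145 0.10072063513211037
tcp dock [-0.1258 -0.0746] tcp unit-y rel right edge 0.0269 rel left edge 0.168 behind face 0.0159
Redge push pt dock [-0.1094 -0.0826] world [ 0.5464 -0.14  ] tcp contact [ 0.5335 -0.1417]
Ledge push pt dock [-0.1185  0.0761] world [0.5168 0.0162] tcp contact [0.504  0.0145]
tcp [ 0.5292 -0.1342  0.0349] F [-3.3 -3.  -0.2] 8.55
```

Emit:
send_rows:
  deltas:
    - {"dp": [-0.1,-0.015,0.05],"rotation": [0,0,0]}
    - {"dp": [-0.2,-0.015,0.35],"rotation": [0,0,0]}
    - {"dp": [-0.31,0.31,0.35],"rotation": [0,0,0]}
    - {"dp": [-0.31,0.65,0.35],"rotation": [0,0,0]}
    - {"dp": [-0.31,0.98,0.35],"rotation": [0,0,0]}

```text
clock: 8.97
position: [0.4929, -0.0159, 0.0784]
ee_rot: [0.0, 0.998, 0.064, 0.002]
contact_force: [0.5, 0.1, 0.3]
width: -0.0001
```

Emit:
send_rows:
  deltas:
    - {"dp": [0,0.28,0],"rotation": [0,0,0]}
    - {"dp": [0,0.28,-0.15],"rotation": [0,0,0]}
    - {"dp": [0,0.28,-0.35],"rotation": [0,0,0]}
    - {"dp": [0,0.28,-0.35],"rotation": [0,0,0]}

```text
clock: 9.3
position: [0.4908, 0.0182, 0.0329]
ee_rot: [-0.0, 0.998, 0.066, -0.002]
contact_force: [-1.3, 1.0, -1.0]
width: -0.0001
```

Emit:
send_rows:
  deltas:
    - {"dp": [0.04,0.005,0],"rotation": [0,0,0]}
    - {"dp": [0.07,0.01,0],"rotation": [0,0,0]}
    - {"dp": [0.095,0.013,0],"rotation": [0,0,0]}
    - {"dp": [0.12,0.016,0],"rotation": [0,0,0]}
    - {"dp": [0.145,0.019,0],"rotation": [0,0,0]}
    - {"dp": [0.17,0.022,0],"rotation": [0,0,0]}
    - {"dp": [0.195,0.025,0],"rotation": [0,0,0]}
    - {"dp": [0.215,0.028,0],"rotation": [0,0,0]}
    - {"dp": [0.235,0.031,0],"rotation": [0,0,0]}

```text
clock: 10.05
position: [0.5179, 0.0208, 0.0347]
ee_rot: [-0.001, 0.998, 0.065, -0.003]
contact_force: [-7.6, 1.4, 1.5]
width: -0.0002
```

```bash
sed -i 's/\.018; ux/.016; ux/; s/wxy-\.013/wxy-.015/' wr.py; python3 wr.py
```

```text
98002 z 0.06162615103086292 ext [-0.12830437 -0.09608252] [0.03563736 0.1285892 ]
rear edge dyaw -0.0491 x at y=0 -0.1047 n 46 of 54 yrange -0.09599999999999997 0.1000000000000002 rms 0.0005020820117360239
unit-frame y extents -0.09285638010064257 0.1047235292452951
tcp dock [-0.1159  0.0803] tcp unit-y rel right edge 0.1673 rel left edge 0.0303 behind face 0.0152
Redge push pt dock [-0.1082 -0.0716] world [ 0.5462 -0.129 ] tcp contact [ 0.5313 -0.1309]
Ledge push pt dock [-0.1001  0.0938] world [0.5328 0.0361] tcp contact [0.5179 0.0341]
tcp [0.5188 0.0206 0.0347] F [-5.9  0.8 -0.1] 10.1
```

```bash
python3 - <<'E'
s=open('wr.py').read()
s=s.replace('lo,hi=np.quantile(U[:,1],[.002,.998]);','''x0=p[1]*cu
E=[]
for xx in np.arange(x0+.004,x0+.06,.004):
    b=U[(np.abs(U[:,0]-xx)<.002)]
    if len(b)>50:
        y=np.sort(b[:,1]); # contiguous from middle
        i0=np.argmin(np.abs(y)); gap=np.diff(y)>.006
        j=np.where(gap[i0:])[0]; h=y[i0+j[0]] if len(j) else y[-1]
        j=np.where(gap[:i0])[0]; l=y[j[-1]+1] if len(j) else y[0]
        E.append((l,h))
E=np.array(E); lo,hi=np.median(E,0); print("edge spread",E.std(0));''')
open('wr.py','w').write(s)
E
python3 wr.py; python3 - <<'E'
from h import *
im=eyes.get_image("wrist"); save(im,"w3.png")
E
```

```text
98219 z 0.06162890967754978 ext [-0.12730871 -0.09668255] [0.03666146 0.12825418]
rear edge dyaw -0.0551 x at y=0 -0.1042 n 46 of 54 yrange -0.09599999999999997 0.1000000000000002 rms 0.0004899251862836845
edge spread [0.00790087 0.0002264 ]
unit-frame y extents -0.09099443041157011 0.09781814845137612
tcp dock [-0.1159  0.0802] tcp unit-y rel right edge 0.1647 rel left edge 0.0241 behind face 0.0161
Redge push pt dock [-0.108  -0.0692] world [ 0.5461 -0.1265] tcp contact [ 0.5312 -0.1284]
Ledge push pt dock [-0.0994  0.0874] world [0.5344 0.0299] tcp contact [0.5195 0.028 ]
tcp [0.5189 0.0206 0.0347] F [-5.1  0.8 -0.5] 10.15
```

View pics/w3.png

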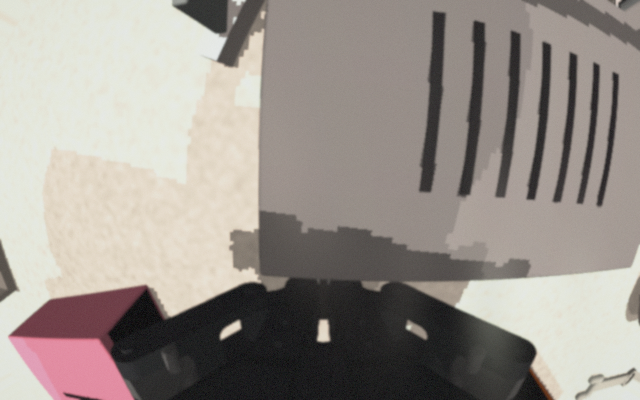

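Emit:
send_rows:
  deltas:
    - {"dp": [-0.1,-0.01,0.05],"rotation": [0,0,0]}
    - {"dp": [-0.1,-0.01,0.35],"rotation": [0,0,0]}
    - {"dp": [-0.1,-0.34,0.35],"rotation": [0,0,0]}
    - {"dp": [-0.05,-0.68,0.35],"rotation": [0,0,0]}
    - {"dp": [0.02,-1,0.35],"rotation": [0,0,0]}

```text
clock: 10.62
position: [0.5243, -0.1012, 0.0791]
ee_rot: [0.001, 0.998, 0.066, 0.002]
contact_force: [0.3, -0.1, 0.3]
width: -0.0002
```

Emit:
send_rows:
  deltas:
    - {"dp": [0,-0.34,0],"rotation": [0,0,0]}
    - {"dp": [0,-0.35,-0.15],"rotation": [0,0,0]}
    - {"dp": [0,-0.35,-0.35],"rotation": [0,0,0]}
    - {"dp": [0,-0.35,-0.35],"rotation": [0,0,0]}

```text
clock: 10.95
position: [0.5217, -0.1426, 0.0328]
ee_rot: [-0.001, 0.998, 0.064, -0.001]
contact_force: [-1.7, 0.3, -0.7]
width: 0.0001
```

Emit:
send_rows:
  deltas:
    - {"dp": [0.04,0.005,0],"rotation": [0,0,0]}
    - {"dp": [0.07,0.01,0],"rotation": [0,0,0]}
    - {"dp": [0.095,0.013,0],"rotation": [0,0,0]}
    - {"dp": [0.12,0.016,0],"rotation": [0,0,0]}
    - {"dp": [0.145,0.019,0],"rotation": [0,0,0]}
    - {"dp": [0.165,0.022,0],"rotation": [0,0,0]}
    - {"dp": [0.185,0.025,0],"rotation": [0,0,0]}
    - {"dp": [0.205,0.028,0],"rotation": [0,0,0]}
    - {"dp": [0.225,0.03,0],"rotation": [0,0,0]}

```text
clock: 11.7
position: [0.549, -0.1377, 0.0352]
ee_rot: [0.001, 0.998, 0.067, -0.002]
contact_force: [-6.9, -3.4, -0.5]
width: -0.0
```

```bash
python3 - <<'E'
s=open('wr.py').read()
s=s.replace('''s=monitor.get_state(); q=''','''s=monitor.get_state(); _q=(s["position"][:2]-D)@[-s_,c]
if _q>0: lo=hi-.2
else: hi=lo+.2
cx,cy=x0+.065,(lo+hi)/2; print("UNIT dock x,y",round(cu*cx-su*cy,4),round(su*cx+cu*cy,4),"dyaw",round(yaw,4))
q=''')
open('wr.py','w').write(s)
E
python3 wr.py
```

```text
99001 z 0.06165898831779419 ext [-0.11756708 -0.126088  ] [0.05131027 0.1006799 ]
rear edge dyaw 0.0513 x at y=0 -0.0948 n 46 of 56 yrange -0.09599999999999997 0.0960000000000002 rms 0.00045753786174160325
edge spread [0.00030029 0.00593499]
unit-frame y extents -0.09590618543508155 0.10057265287174064
UNIT dock x,y -0.0298 0.0026 dyaw 0.0513
tcp dock [-0.1058 -0.0807] tcp unit-y rel right edge 0.0207 rel left edge 0.1793 behind face 0.0151
Redge push pt dock [-0.0904 -0.0847] world [ 0.5655 -0.1396] tcp contact [ 0.5506 -0.1415]
Ledge push pt dock [-0.0991  0.0831] world [0.5352 0.0257] tcp contact [0.5203 0.0237]
tcp [ 0.5497 -0.1377  0.0352] F [-5.6 -2.4  0.8] 11.75
```

Emit:
send_rows:
  deltas:
    - {"dp": [-0.1,-0.015,0.05],"rotation": [0,0,0]}
    - {"dp": [-0.2,-0.015,0.35],"rotation": [0,0,0]}
    - {"dp": [-0.33,0.31,0.35],"rotation": [0,0,0]}
    - {"dp": [-0.33,0.65,0.35],"rotation": [0,0,0]}
    - {"dp": [-0.33,0.99,0.35],"rotation": [0,0,0]}

```text
clock: 12.17
position: [0.511, -0.0182, 0.0788]
ee_rot: [0.0, 0.998, 0.064, 0.002]
contact_force: [0.6, 0.4, -0.5]
width: 0.0006
```

Emit:
send_rows:
  deltas:
    - {"dp": [0,0.34,0],"rotation": [0,0,0]}
    - {"dp": [0,0.34,-0.15],"rotation": [0,0,0]}
    - {"dp": [0,0.34,-0.35],"rotation": [0,0,0]}
    - {"dp": [0,0.34,-0.35],"rotation": [0,0,0]}

```text
clock: 12.5
position: [0.5089, 0.0234, 0.0332]
ee_rot: [-0.0, 0.998, 0.067, -0.001]
contact_force: [-0.8, -1.0, 0.2]
width: 0.0
```

Emit:
send_rows:
  deltas:
    - {"dp": [0.04,0.005,0],"rotation": [0,0,0]}
    - {"dp": [0.07,0.01,0],"rotation": [0,0,0]}
    - {"dp": [0.09,0.012,0],"rotation": [0,0,0]}
    - {"dp": [0.11,0.015,0],"rotation": [0,0,0]}
    - {"dp": [0.13,0.017,0],"rotation": [0,0,0]}
    - {"dp": [0.15,0.02,0],"rotation": [0,0,0]}
    - {"dp": [0.17,0.022,0],"rotation": [0,0,0]}
    - {"dp": [0.19,0.025,0],"rotation": [0,0,0]}
    - {"dp": [0.21,0.027,0],"rotation": [0,0,0]}

```text
clock: 13.25
position: [0.5329, 0.025, 0.0346]
ee_rot: [-0.001, 0.998, 0.065, -0.003]
contact_force: [-6.9, 1.5, 0.7]
width: -0.0001
```

```bash
python3 wr.py
```

```text
97251 z 0.061632410921389595 ext [-0.11274331 -0.09753248] [0.05075696 0.12995175]
rear edge dyaw -0.0301 x at y=0 -0.0877 n 46 of 54 yrange -0.09599999999999997 0.1000000000000002 rms 0.0005031706759052387
edge spread [0.00860478 0.00023076]
unit-frame y extents -0.0845069685409511 0.10040830814628857
UNIT dock x,y -0.0227 0.0011 dyaw -0.0301
tcp dock [-0.1004  0.0825] tcp unit-y rel right edge 0.179 rel left edge 0.021 behind face 0.0151
Redge push pt dock [-0.0902 -0.0809] world [ 0.5653 -0.1358] tcp contact [ 0.5504 -0.1378]
Ledge push pt dock [-0.0851  0.087 ] world [0.5485 0.0313] tcp contact [0.5337 0.0294]
tcp [0.534  0.0249 0.0346] F [-4.7  1.4  0.4] 13.3
```

Emit:
send_rows:
  deltas:
    - {"dp": [-0.1,-0.01,0.05],"rotation": [0,0,0]}
    - {"dp": [-0.1,-0.01,0.35],"rotation": [0,0,0]}
    - {"dp": [-0.1,-0.34,0.35],"rotation": [0,0,0]}
    - {"dp": [-0.05,-0.68,0.35],"rotation": [0,0,0]}
    - {"dp": [0.05,-1,0.35],"rotation": [0,0,0]}

```text
clock: 13.72
position: [0.542, -0.0966, 0.079]
ee_rot: [0.001, 0.998, 0.066, 0.002]
contact_force: [1.0, 0.9, -0.3]
width: -0.0004
```

Emit:
send_rows:
  deltas:
    - {"dp": [0,-0.34,0],"rotation": [0,0,0]}
    - {"dp": [0,-0.38,-0.15],"rotation": [0,0,0]}
    - {"dp": [0,-0.38,-0.35],"rotation": [0,0,0]}
    - {"dp": [0,-0.38,-0.35],"rotation": [0,0,0]}

```text
clock: 14.05
position: [0.5401, -0.1418, 0.0326]
ee_rot: [-0.001, 0.998, 0.064, -0.002]
contact_force: [-1.2, 1.2, -0.4]
width: 0.0001
```

Emit:
send_rows:
  deltas:
    - {"dp": [0.04,0.005,0],"rotation": [0,0,0]}
    - {"dp": [0.07,0.01,0],"rotation": [0,0,0]}
    - {"dp": [0.09,0.012,0],"rotation": [0,0,0]}
    - {"dp": [0.11,0.015,0],"rotation": [0,0,0]}
    - {"dp": [0.125,0.016,0],"rotation": [0,0,0]}
    - {"dp": [0.14,0.018,0],"rotation": [0,0,0]}

```text
clock: 14.55
position: [0.5573, -0.1383, 0.0353]
ee_rot: [0.0, 0.998, 0.067, -0.002]
contact_force: [-6.1, -2.7, 1.3]
width: -0.0003
```

Emit:
send_rows:
  deltas:
    - {"dp": [0.01,0.001,0],"rotation": [0,0,0]}
    - {"dp": [0.02,0.003,0],"rotation": [0,0,0]}
    - {"dp": [0.03,0.004,0],"rotation": [0,0,0]}
    - {"dp": [0.04,0.005,0],"rotation": [0,0,0]}

```text
clock: 14.88
position: [0.562, -0.1378, 0.0352]
ee_rot: [0.001, 0.998, 0.067, -0.002]
contact_force: [-6.7, -3.9, 0.9]
width: 0.0
```

```bash
python3 wr.py
```

```text
97125 z 0.06165312650844791 ext [-0.10503877 -0.12625265] [0.06475328 0.10122078]
rear edge dyaw 0.0396 x at y=0 -0.0809 n 46 of 56 yrange -0.09599999999999997 0.1000000000000002 rms 0.0004002918494281357
edge spread [0.00020766 0.00686616]
unit-frame y extents -0.09635002189742865 0.0952208706795126
UNIT dock x,y -0.016 0.003 dyaw 0.0396
tcp dock [-0.0932 -0.0824] tcp unit-y rel right edge 0.0177 rel left edge 0.1823 behind face 0.0156
Redge push pt dock [-0.0776 -0.0835] world [ 0.5781 -0.1367] tcp contact [ 0.5632 -0.1387]
Ledge push pt dock [-0.0843  0.0844] world [0.5497 0.0288] tcp contact [0.5348 0.0269]
tcp [ 0.5624 -0.1377  0.0352] F [-5.6 -3.7  0.5] 14.93
```

Emit:
send_rows:
  deltas:
    - {"dp": [-0.1,-0.015,0.05],"rotation": [0,0,0]}
    - {"dp": [-0.2,-0.015,0.35],"rotation": [0,0,0]}
    - {"dp": [-0.31,0.31,0.35],"rotation": [0,0,0]}
    - {"dp": [-0.31,0.65,0.35],"rotation": [0,0,0]}
    - {"dp": [-0.31,0.99,0.35],"rotation": [0,0,0]}

```text
clock: 15.35
position: [0.5268, -0.0181, 0.0788]
ee_rot: [0.0, 0.998, 0.064, 0.002]
contact_force: [1.1, 0.7, -0.2]
width: -0.0003
```

Emit:
send_rows:
  deltas:
    - {"dp": [0,0.34,0],"rotation": [0,0,0]}
    - {"dp": [0,0.375,-0.15],"rotation": [0,0,0]}
    - {"dp": [0,0.375,-0.35],"rotation": [0,0,0]}
    - {"dp": [0,0.375,-0.35],"rotation": [0,0,0]}

```text
clock: 15.68
position: [0.5245, 0.0277, 0.0331]
ee_rot: [-0.0, 0.998, 0.067, -0.002]
contact_force: [-0.6, 1.2, -0.1]
width: -0.0002
```

Emit:
send_rows:
  deltas:
    - {"dp": [0.03,0.004,0],"rotation": [0,0,0]}
    - {"dp": [0.06,0.008,0],"rotation": [0,0,0]}
    - {"dp": [0.08,0.01,0],"rotation": [0,0,0]}
    - {"dp": [0.095,0.012,0],"rotation": [0,0,0]}
    - {"dp": [0.11,0.014,0],"rotation": [0,0,0]}
    - {"dp": [0.12,0.016,0],"rotation": [0,0,0]}

```text
clock: 16.18
position: [0.5387, 0.0275, 0.0348]
ee_rot: [-0.0, 0.998, 0.065, -0.002]
contact_force: [-6.0, 1.0, 1.4]
width: 0.0002
```

Emit:
send_rows:
  deltas:
    - {"dp": [0.01,0.001,0],"rotation": [0,0,0]}
    - {"dp": [0.02,0.003,0],"rotation": [0,0,0]}
    - {"dp": [0.03,0.004,0],"rotation": [0,0,0]}

```text
clock: 16.43
position: [0.5415, 0.0281, 0.0347]
ee_rot: [-0.001, 0.998, 0.065, -0.003]
contact_force: [-8.9, 1.0, 2.0]
width: 0.0002
```

```bash
python3 wr.py
```

```text
95281 z 0.06162775797383513 ext [-0.10387576 -0.09499559] [0.06079619 0.12998008]
rear edge dyaw -0.0103 x at y=0 -0.0772 n 44 of 52 yrange -0.09199999999999997 0.1000000000000002 rms 0.000494377170768025
edge spread [0.00766611 0.00016958]
unit-frame y extents -0.0792457175104319 0.10211937703913966
UNIT dock x,y -0.0122 0.0022 dyaw -0.0103
tcp dock [-0.0921  0.0847] tcp unit-y rel right edge 0.1816 rel left edge 0.0184 behind face 0.0157
Redge push pt dock [-0.0781 -0.0811] world [ 0.5773 -0.1344] tcp contact [ 0.5624 -0.1364]
Ledge push pt dock [-0.0764  0.0869] world [0.5572 0.0324] tcp contact [0.5423 0.0304]
tcp [0.5419 0.0281 0.0347] F [-6.1  1.8  0.3] 16.48
```

Emit:
send_rows:
  deltas:
    - {"dp": [0.01,0.001,0],"rotation": [0,0,0]}
    - {"dp": [0.02,0.003,0],"rotation": [0,0,0]}
    - {"dp": [0.03,0.004,0],"rotation": [0,0,0]}

```text
clock: 16.73
position: [0.5448, 0.0288, 0.0345]
ee_rot: [-0.001, 0.998, 0.065, -0.003]
contact_force: [-7.2, 1.8, 0.6]
width: -0.0003
```

Emit:
send_rows:
  deltas:
    - {"dp": [-0.1,-0.01,0.05],"rotation": [0,0,0]}
    - {"dp": [-0.1,-0.01,0.35],"rotation": [0,0,0]}
    - {"dp": [-0.1,-0.34,0.35],"rotation": [0,0,0]}
    - {"dp": [-0.05,-0.68,0.35],"rotation": [0,0,0]}
    - {"dp": [0.05,-1,0.35],"rotation": [0,0,0]}

```text
clock: 17.15
position: [0.5541, -0.0928, 0.079]
ee_rot: [0.001, 0.998, 0.066, 0.002]
contact_force: [0.3, 1.0, 0.5]
width: 0.0001
```

Emit:
send_rows:
  deltas:
    - {"dp": [0,-0.34,0],"rotation": [0,0,0]}
    - {"dp": [0,-0.39,-0.15],"rotation": [0,0,0]}
    - {"dp": [0,-0.39,-0.35],"rotation": [0,0,0]}
    - {"dp": [0,-0.39,-0.35],"rotation": [0,0,0]}

```text
clock: 17.48
position: [0.5522, -0.1393, 0.0326]
ee_rot: [-0.001, 0.998, 0.064, -0.002]
contact_force: [-0.8, 0.5, -0.8]
width: -0.0002
```

Emit:
send_rows:
  deltas:
    - {"dp": [0.03,0.004,0],"rotation": [0,0,0]}
    - {"dp": [0.055,0.008,0],"rotation": [0,0,0]}
    - {"dp": [0.075,0.01,0],"rotation": [0,0,0]}
    - {"dp": [0.09,0.012,0],"rotation": [0,0,0]}
    - {"dp": [0.105,0.014,0],"rotation": [0,0,0]}
    - {"dp": [0.115,0.015,0],"rotation": [0,0,0]}

```text
clock: 17.98
position: [0.5664, -0.1358, 0.0353]
ee_rot: [0.0, 0.998, 0.066, -0.002]
contact_force: [-6.3, -1.8, 0.5]
width: 0.0003
```

Emit:
send_rows:
  deltas:
    - {"dp": [0.01,0.001,0],"rotation": [0,0,0]}
    - {"dp": [0.02,0.003,0],"rotation": [0,0,0]}
    - {"dp": [0.03,0.004,0],"rotation": [0,0,0]}

```text
clock: 18.23
position: [0.5674, -0.135, 0.0349]
ee_rot: [-0.0, 0.998, 0.067, -0.004]
contact_force: [-12.3, -3.5, 4.0]
width: -0.0003
```

```bash
python3 wr.py
```

```text
98002 z 0.061653906185928406 ext [-0.09926689 -0.12607282] [0.06953666 0.10161044]
rear edge dyaw 0.0075 x at y=0 -0.0727 n 46 of 56 yrange -0.09599999999999997 0.1000000000000002 rms 0.0004098671683544667
edge spread [0.0002012  0.00669208]
unit-frame y extents -0.09761954311124012 0.09398003195418814
UNIT dock x,y -0.0077 0.0023 dyaw 0.0075
tcp dock [-0.088  -0.0803] tcp unit-y rel right edge 0.018 rel left edge 0.182 behind face 0.0159
Redge push pt dock [-0.0721 -0.0822] world [ 0.5834 -0.1347] tcp contact [ 0.5685 -0.1367]
Ledge push pt dock [-0.0733  0.0858] world [0.5604 0.0317] tcp contact [0.5455 0.0298]
tcp [ 0.5674 -0.1349  0.0348] F [-10.3  -2.1   2.5] 18.28
```

Emit:
send_rows:
  deltas:
    - {"dp": [0.01,0.001,0],"rotation": [0,0,0]}
    - {"dp": [0.02,0.003,0],"rotation": [0,0,0]}
    - {"dp": [0.02,0.003,0],"rotation": [0,0,0]}

```text
clock: 18.53
position: [0.5672, -0.1342, 0.0343]
ee_rot: [-0.001, 0.998, 0.067, -0.007]
contact_force: [-15.1, -2.0, 3.7]
width: -0.0001
```

Emit:
send_rows:
  deltas:
    - {"dp": [-0.15,-0.02,0.0],"rotation": [0,0,0]}
    - {"dp": [-0.25,-0.02,0.3],"rotation": [0,0,0]}
    - {"dp": [-0.31,0.31,0.35],"rotation": [0,0,0]}
    - {"dp": [-0.31,0.65,0.35],"rotation": [0,0,0]}
    - {"dp": [-0.31,0.99,0.35],"rotation": [0,0,0]}

```text
clock: 18.95
position: [0.5381, -0.0155, 0.079]
ee_rot: [0.001, 0.998, 0.064, 0.003]
contact_force: [0.1, -0.1, -0.8]
width: -0.0002
```

Emit:
send_rows:
  deltas:
    - {"dp": [0,0.34,0],"rotation": [0,0,0]}
    - {"dp": [0,0.375,-0.15],"rotation": [0,0,0]}
    - {"dp": [0,0.375,-0.35],"rotation": [0,0,0]}
    - {"dp": [0,0.375,-0.35],"rotation": [0,0,0]}

```text
clock: 19.28
position: [0.5351, 0.0305, 0.0328]
ee_rot: [-0.0, 0.998, 0.067, -0.002]
contact_force: [-0.4, -0.4, -0.5]
width: 0.0001
```

Emit:
send_rows:
  deltas:
    - {"dp": [0.03,0.004,0],"rotation": [0,0,0]}
    - {"dp": [0.055,0.008,0],"rotation": [0,0,0]}
    - {"dp": [0.075,0.01,0],"rotation": [0,0,0]}
    - {"dp": [0.09,0.012,0],"rotation": [0,0,0]}
    - {"dp": [0.1,0.013,0],"rotation": [0,0,0]}

```text
clock: 19.7
position: [0.5459, 0.0295, 0.0348]
ee_rot: [-0.0, 0.998, 0.065, -0.003]
contact_force: [-8.8, -1.4, 2.9]
width: 0.0003
```

Emit:
send_rows:
  deltas:
    - {"dp": [0.01,0.001,0],"rotation": [0,0,0]}
    - {"dp": [0.02,0.003,0],"rotation": [0,0,0]}
    - {"dp": [0.03,0.004,0],"rotation": [0,0,0]}

```text
clock: 19.95
position: [0.5457, 0.0297, 0.0341]
ee_rot: [-0.0, 0.998, 0.065, -0.007]
contact_force: [-14.5, -2.4, 4.7]
width: 0.0002
```

```bash
python3 wr.py
```

```text
94544 z 0.061629609260409016 ext [-0.09904093 -0.09241377] [0.06279215 0.12992862]
rear edge dyaw -0.0039 x at y=0 -0.0722 n 43 of 52 yrange -0.08799999999999997 0.1000000000000002 rms 0.00042093612364002645
edge spread [0.00749465 0.00015986]
unit-frame y extents -0.07651087134119161 0.10205418782122178
UNIT dock x,y -0.0072 0.0021 dyaw -0.0039
tcp dock [-0.0881  0.0858] tcp unit-y rel right edge 0.1834 rel left edge 0.0166 behind face 0.0163
Redge push pt dock [-0.0725 -0.0817] world [ 0.5829 -0.1343] tcp contact [ 0.568  -0.1362]
Ledge push pt dock [-0.0718  0.0863] world [0.5618 0.0324] tcp contact [0.5469 0.0305]
tcp [0.5457 0.0298 0.034 ] F [-12.7  -1.4   4.1] 20.0
```

Emit:
send_rows:
  deltas:
    - {"dp": [0.01,0.001,0],"rotation": [0,0,0]}
    - {"dp": [0.02,0.003,0],"rotation": [0,0,0]}
    - {"dp": [0.02,0.003,0],"rotation": [0,0,0]}

```text
clock: 20.25
position: [0.5456, 0.03, 0.0335]
ee_rot: [-0.0, 0.998, 0.065, -0.01]
contact_force: [-15.3, -3.0, 5.7]
width: 0.0003
```

Emit:
send_rows:
  deltas:
    - {"dp": [-0.15,-0.02,0],"rotation": [0,0,0]}
    - {"dp": [-0.18,-0.02,0.3],"rotation": [0,0,0]}
    - {"dp": [-0.15,-0.34,0.35],"rotation": [0,0,0]}
    - {"dp": [-0.05,-0.68,0.35],"rotation": [0,0,0]}
    - {"dp": [0,-1,0.35],"rotation": [0,0,0]}

```text
clock: 20.67
position: [0.5576, -0.0913, 0.0793]
ee_rot: [0.001, 0.998, 0.066, 0.004]
contact_force: [0.9, -0.3, 0.6]
width: 0.0001
```

Emit:
send_rows:
  deltas:
    - {"dp": [0,-0.34,0],"rotation": [0,0,0]}
    - {"dp": [0,-0.39,-0.15],"rotation": [0,0,0]}
    - {"dp": [0,-0.39,-0.35],"rotation": [0,0,0]}
    - {"dp": [0,-0.39,-0.35],"rotation": [0,0,0]}

```text
clock: 21.0
position: [0.5531, -0.1374, 0.0322]
ee_rot: [-0.001, 0.998, 0.064, -0.002]
contact_force: [-0.3, -0.7, -0.1]
width: 0.0005
```

Emit:
send_rows:
  deltas:
    - {"dp": [0.03,0.004,0],"rotation": [0,0,0]}
    - {"dp": [0.06,0.008,0],"rotation": [0,0,0]}
    - {"dp": [0.08,0.01,0],"rotation": [0,0,0]}
    - {"dp": [0.1,0.013,0],"rotation": [0,0,0]}
    - {"dp": [0.115,0.015,0],"rotation": [0,0,0]}
    - {"dp": [0.125,0.016,0],"rotation": [0,0,0]}
    - {"dp": [0.135,0.017,0],"rotation": [0,0,0]}

```text
clock: 21.58
position: [0.5673, -0.1331, 0.0343]
ee_rot: [-0.001, 0.998, 0.066, -0.004]
contact_force: [-9.6, -2.7, 3.2]
width: -0.0001
```

Emit:
send_rows:
  deltas:
    - {"dp": [0.015,0.002,0],"rotation": [0,0,0]}
    - {"dp": [0.03,0.004,0],"rotation": [0,0,0]}
    - {"dp": [0.03,0.004,0],"rotation": [0,0,0]}

```text
clock: 21.83
position: [0.567, -0.1321, 0.0333]
ee_rot: [-0.001, 0.998, 0.067, -0.008]
contact_force: [-14.3, -2.0, 4.4]
width: 0.0001
```

```bash
python3 wr.py
```

```text
100864 z 0.06165841070022009 ext [-0.09960492 -0.12613635] [0.06701667 0.10327148]
rear edge dyaw 0.003 x at y=0 -0.072 n 45 of 56 yrange -0.09599999999999997 0.1000000000000002 rms 0.0005002957737081238
edge spread [0.00017725 0.00702781]
unit-frame y extents -0.09771307111858368 0.09384543559454768
UNIT dock x,y -0.0071 0.0023 dyaw 0.003
tcp dock [-0.088  -0.0775] tcp unit-y rel right edge 0.0205 rel left edge 0.1795 behind face 0.0162
Redge push pt dock [-0.0718 -0.0819] world [ 0.5836 -0.1344] tcp contact [ 0.5688 -0.1364]
Ledge push pt dock [-0.0723  0.0861] world [0.5613 0.0321] tcp contact [0.5465 0.0301]
tcp [ 0.567  -0.1321  0.0333] F [-14.3  -2.2   4.1] 21.88
```

Emit:
send_rows:
  deltas:
    - {"dp": [-0.15,-0.02,0],"rotation": [0,0,0]}
    - {"dp": [-0.2,-0.02,0.3],"rotation": [0,0,0]}
    - {"dp": [-0.2,-0.02,0.64],"rotation": [0,0,0]}
    - {"dp": [-0.2,-0.02,0.98],"rotation": [0,0,0]}

```text
clock: 22.22
position: [0.5497, -0.1351, 0.1531]
ee_rot: [-0.0, 0.998, 0.066, -0.001]
contact_force: [0.5, -1.0, 0.7]
width: 0.0003
```

Emit:
send_rows:
  deltas:
    - {"dp": [0,0,0.34],"rotation": [0,0,0]}
    - {"dp": [0,0.1,0.68],"rotation": [0,0,0]}
    - {"dp": [0.15,0.35,0.85],"rotation": [0,0,0]}
    - {"dp": [0.4,0.55,0.85],"rotation": [0,0,0]}
    - {"dp": [0.65,0.8,0.85],"rotation": [0,0,0]}
    - {"dp": [0.95,0.8,0.85],"rotation": [0,0,0]}
    - {"dp": [0.95,0.8,0.85],"rotation": [0,0,0]}

```text
clock: 22.8
position: [0.6708, -0.0374, 0.2534]
ee_rot: [0.0, 0.998, 0.067, 0.003]
contact_force: [0.8, -0.3, -0.4]
width: 0.0
```

```bash
cat > bl.py <<'E'
from h import *
D=np.array([.6442,-.0439]); a=.13; c,s_=np.cos(a),np.sin(a)
for cam in ("side","scene"):
    im=eyes.get_image(cam); save(im,f"b_{cam}.png",(280,110,430,290) if cam=="side" else (260,130,410,310),3)
    W=cloud(im)+([.001,.0005,.0026] if cam=="side" else [-.001,-.0005,-.0022]); P=W.reshape(-1,3); g=im["color"].reshape(-1,3).astype(int)
    d=P[:,:2]-D; L=np.c_[d@[c,s_],d@[-s_,c],P[:,2]]
    m=np.isfinite(L).all(1)&(np.abs(L[:,1])<.125)&(L[:,2]>.1)&(L[:,2]<.19)&(L[:,0]>-.03)&(L[:,0]<.032); T=L[m]
    t=T[T[:,2]>.152]; print(cam,"tab",len(t),np.median(t,0) if len(t) else "",t.min(0) if len(t) else "",t.max(0) if len(t) else "")
    b=T[(T[:,2]>.14)&(T[:,2]<.15)]; print("bar",len(b),np.median(b,0))
a1=cv2.imread("pics/b_side.png");b1=cv2.imread("pics/b_scene.png"); cv2.imwrite("pics/b.png",cv2.resize(np.hstack([a1,b1]),(780,468)))
s=monitor.get_state(); q=s["position"][:2]-D; print("tcp",np.round(s["position"],4),"dock",q@[c,s_],q@[-s_,c],s["clock"])
E
python3 bl.py
```

```text
side tab 182 [ 0.0105237  -0.00378848  0.17436976] [ 0.00733619 -0.10360521  0.15211368] [0.01967098 0.1110753  0.18801522]
bar 220 [ 0.00903889 -0.02419395  0.14820252]
scene tab 166 [ 0.01624394 -0.00277968  0.17382601] [ 0.0084312  -0.10446386  0.15202134] [0.01981413 0.09090024 0.18752078]
bar 221 [ 0.0142873  -0.02195041  0.14770177]
tcp [ 0.6653 -0.0389  0.2534] dock 0.021606056120200633 0.002237764214194493 22.9
```

View pics/b.png

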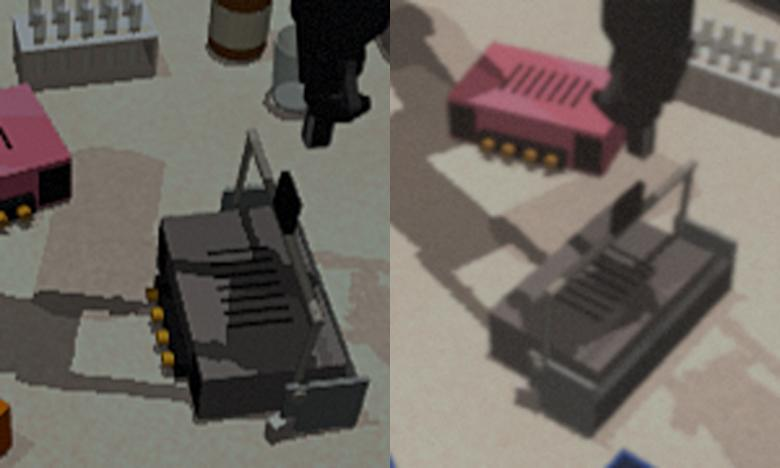

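Emit:
send_rows:
  deltas:
    - {"dp": [0.235,0,0],"rotation": [0,0,0]}
    - {"dp": [0.235,0,0],"rotation": [0,0,0]}
    - {"dp": [0.235,0,-0.2],"rotation": [0,0,0]}
    - {"dp": [0.235,0,-0.51],"rotation": [0,0,0]}
    - {"dp": [0.235,0,-0.51],"rotation": [0,0,0]}

```text
clock: 23.32
position: [0.6873, -0.0396, 0.1863]
ee_rot: [-0.001, 0.998, 0.065, -0.007]
contact_force: [-3.1, 0.2, -1.6]
width: -0.0
```

```bash
python3 bl.py
```

```text
side tab 180 [ 0.01057555 -0.00516657  0.17491071] [ 0.00720169 -0.10704932  0.15203179] [0.03157276 0.11525352 0.18799041]
bar 226 [ 0.00959955 -0.0262557   0.14829784]
scene tab 126 [ 0.01660685 -0.01059042  0.1704543 ] [ 0.00804611 -0.10184369  0.15238961] [0.01978721 0.01569154 0.18816406]
bar 169 [ 0.01443156 -0.05348845  0.14763025]
tcp [ 0.6909 -0.0401  0.1922] dock 0.046841962804449695 -0.00226937298095641 23.4167
```

View pics/b.png

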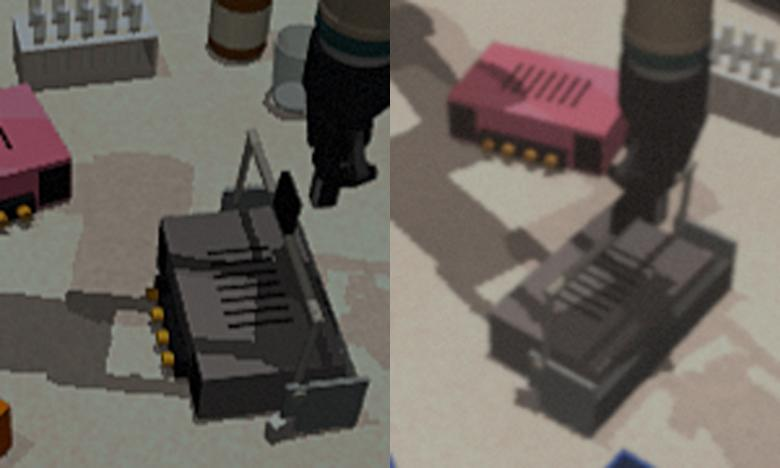

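Emit:
send_rows:
  deltas:
    - {"dp": [-0.165,-0.022,0],"rotation": [0,0,0]}
    - {"dp": [-0.28,-0.037,0],"rotation": [0,0,0]}
    - {"dp": [-0.42,-0.055,-0.025],"rotation": [0,0,0]}
    - {"dp": [-0.56,-0.073,-0.07],"rotation": [0,0,0]}
    - {"dp": [-0.69,-0.09,-0.135],"rotation": [0,0,0]}
    - {"dp": [-0.8,-0.105,-0.215],"rotation": [0,0,0]}
    - {"dp": [-0.91,-0.118,-0.315],"rotation": [0,0,0]}

```text
clock: 24.0
position: [0.5855, -0.0549, 0.1595]
ee_rot: [0.001, 0.998, 0.065, 0.005]
contact_force: [1.2, -0.4, 2.6]
width: 0.0
```

```bash
python3 bl.py
```

```text
side tab 0   
bar 0 [nan nan nan]
scene tab 0   
bar 0 [nan nan nan]
tcp [ 0.5819 -0.0544  0.1567] dock -0.06313109533966868 -0.0022878933483549916 24.1
  return _methods._mean(a, axis=axis, dtype=dtype,
  ret = um.true_divide(
```

View pics/b.png

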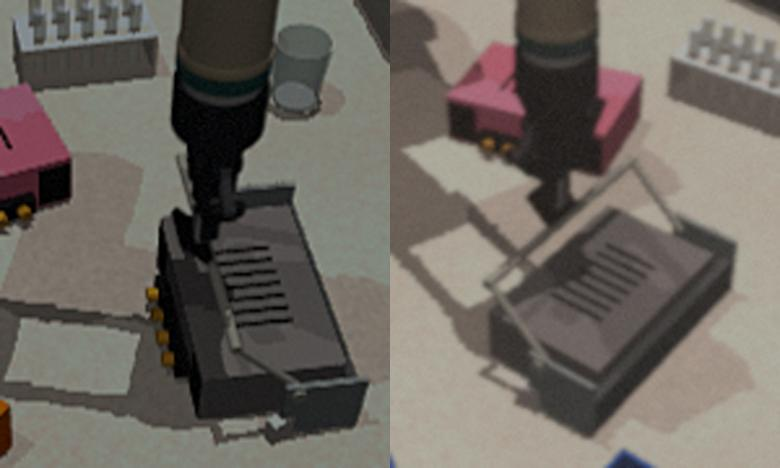

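Emit:
send_rows:
  deltas:
    - {"dp": [-0.085,-0.011,-0.11],"rotation": [0,0,0]}
    - {"dp": [-0.155,-0.02,-0.235],"rotation": [0,0,0]}
    - {"dp": [-0.19,-0.025,-0.32],"rotation": [0,0,0]}
    - {"dp": [-0.22,-0.028,-0.42],"rotation": [0,0,0]}
    - {"dp": [-0.235,-0.031,-0.51],"rotation": [0,0,0]}
    - {"dp": [-0.25,-0.033,-0.6],"rotation": [0,0,0]}

```text
clock: 24.6
position: [0.5555, -0.0585, 0.085]
ee_rot: [0.001, 0.998, 0.065, 0.002]
contact_force: [0.3, 0.2, 1.5]
width: 0.0001
```

Emit:
send_rows:
  deltas:
    - {"dp": [-0.01,-0.001,-0.05],"rotation": [0,0,0]}
    - {"dp": [-0.02,-0.003,-0.1],"rotation": [0,0,0]}
    - {"dp": [-0.02,-0.003,-0.14],"rotation": [0,0,0]}

```text
clock: 24.85
position: [0.5529, -0.0587, 0.0672]
ee_rot: [0.001, 0.998, 0.065, 0.002]
contact_force: [-1.3, 0.2, 24.1]
width: -0.0001
```

```bash
python3 bl.py 2>/dev/null | tail -1
```

```text
tcp [ 0.5529 -0.0587  0.0677] dock -0.09248249815642232 -0.0028245766413517205 24.95
```

View pics/b.png

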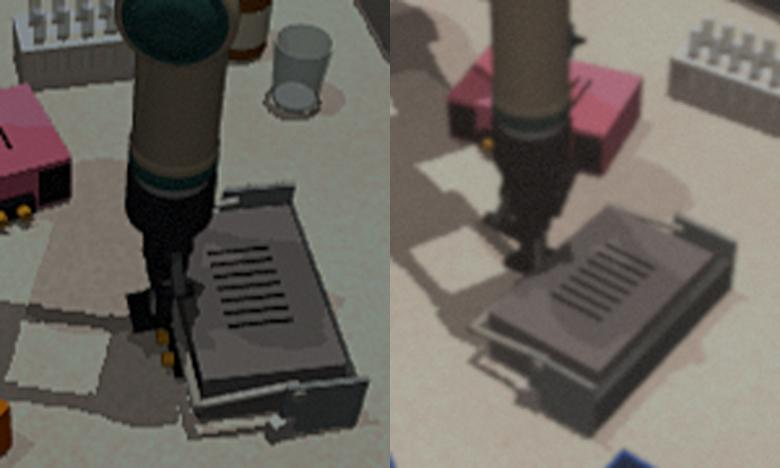

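Emit:
send_rows:
  deltas:
    - {"dp": [0,0,0.2],"rotation": [0,0,0]}
    - {"dp": [0,0,0.5],"rotation": [0,0,0]}
    - {"dp": [-0.2,0,0.8],"rotation": [0,0,0]}
    - {"dp": [-0.5,0,1],"rotation": [0,0,0]}
    - {"dp": [-0.8,0,1],"rotation": [0,0,0]}
    - {"dp": [-0.8,0,1],"rotation": [0,0,0]}

```text
clock: 25.45
position: [0.448, -0.0571, 0.1873]
ee_rot: [-0.0, 0.998, 0.065, -0.003]
contact_force: [-0.4, 0.0, -0.9]
width: -0.0001
```

```bash
python3 bl.py 2>/dev/null | tail -1; python3 - <<'E'
from fit import *
D=np.array([.6442,-.0439]); a=.13; c,s_=np.cos(a),np.sin(a)
for cam in ("side","scene"):
    im=eyes.get_image(cam); W=cloud(im)+([.001,.0005,.0026] if cam=="side" else [-.001,-.0005,-.0022]); P=W.reshape(-1,3); P=P[np.isfinite(P).all(1)]
    d=P[:,:2]-D; L=np.c_[d@[c,s_],d@[-s_,c],P[:,2]]
    m=(np.abs(L[:,1]+.003)<.02)&(L[:,0]>-.125)&(L[:,0]<-.088)&(L[:,2]>.015)&(L[:,2]<.12); t=L[m]
    print(cam,"tab",len(t)); 
    for x0 in np.arange(-.124,-.08,.006):
        b=t[(t[:,0]>=x0)&(t[:,0]<x0+.006)]
        if len(b)>2: print(round(x0,3),len(b),np.round(np.quantile(b[:,2],[.5,.9]),4))
    # cross-bar
    m=(np.abs(L[:,1])<.112)&(np.abs(L[:,1])>.03)&(L[:,0]>-.095)&(L[:,0]<-.076)&(L[:,2]>.03)&(L[:,2]<.1); print("bar",m.sum(),np.quantile(L[m,2],[.1,.5,.9]),np.median(L[m,0]))
    m=(np.abs(L[:,1])<.1)&(L[:,0]>-.1)&(L[:,0]<.09)&(L[:,2]>.053)&(L[:,2]<.07)
    print("unit", unitfit(np.c_[L[m]])[:2])
E
python3 wr.py
```

```text
tcp [ 0.4542 -0.0582  0.187 ] dock -0.19029553690514306 0.010451073342668723 25.55
side tab 212
-0.124 20 [0.0435 0.045 ]
-0.118 34 [0.0438 0.0459]
-0.112 34 [0.0452 0.0467]
-0.106 35 [0.0465 0.0485]
-0.1 38 [0.0459 0.0483]
-0.094 51 [0.0467 0.0496]
bar 213 [0.04549827 0.04872917 0.05138029] -0.08176837672066982
15906 z 0.061485544495417835 ext [-0.07528885 -0.12209676] [-0.0049416   0.12174373]
rear edge dyaw 0.0018 x at y=0 -0.0738 n 50 of 55 yrange -0.09599999999999997 0.1000000000000002 rms 0.00021321229260601107
edge spread [0.00028763 0.0344583 ]
unit-frame y extents -0.09730803333904998 0.10192326781466324
UNIT dock x,y -0.0088 0.0019 dyaw 0.0018
tcp dock [-0.1883  0.0098] tcp unit-y rel right edge 0.1082 rel left edge 0.0918 behind face 0.1145
Redge push pt dock [-0.0737 -0.0822] world [ 0.5818 -0.135 ] tcp contact [ 0.5669 -0.1369]
Ledge push pt dock [-0.074   0.0858] world [0.5597 0.0316] tcp contact [0.5449 0.0296]
tcp [ 0.4562 -0.0586  0.1865] F [ 0.4 -0.3  0.2] 25.65Traceback (most recent call last):
  File "<stdin>", line 14, in <module>
  File "fit.py", line 12, in unitfit
    n,l,st,ce=cv2.connectedComponentsWithStats(g); k=1+np.argmax(st[1:,4]); m=cv2.dilate((l==k).astype(np.uint8),np.ones((5,5),np.uint8))
                                                       ~~~~~~~~~^^^^^^^^^^
    return _wrapfunc(a, 'argmax', axis=axis, out=out, **kwds)
    return bound(*args, **kwds)
ValueError: attempt to get argmax of an empty sequence
```

View pics/b.png

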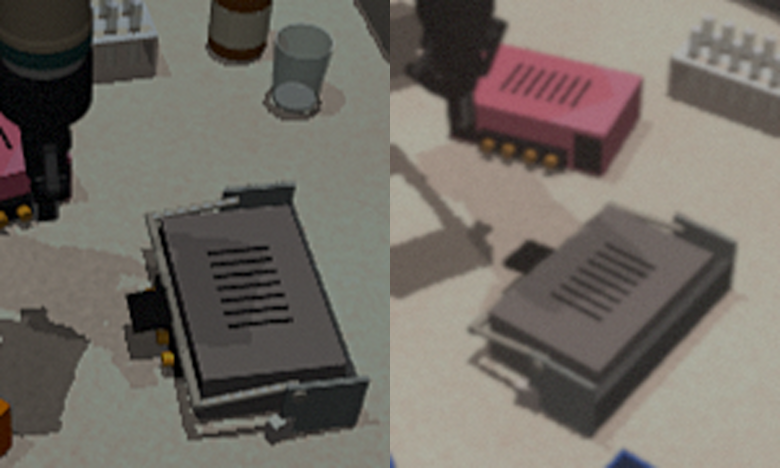

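```bash
python3 -c "
from rig import manip; print(manip.sign_off())"
```

```text
the job is handed in; nothing more can be done
None
```

The power unit is docked and the bail is locked down behind it. I handed the job in at about 26 s of the 67 s allowed.

**Pushing in:** I pushed the grey unit in with alternating short pushes on its left and right rear patches. Its measured angle stayed within about 0.09 rad of the dock direction. The pushing force read 5–9 N while it slid, and at most about 15 N once it met the stop bar. The fingers never reached the fittings; the closest they came was about 4 mm by my estimate.

**Finding the stop:** On the second round, both corners stopped dead at the same depth, matching to about 0.1 mm.

**Last checks:**

| Item | Reading |
|---|---|
| Unit angle to dock | about 0.002 rad |
| Unit from dock origin | x ≈ -9 mm, y ≈ +2 mm, on my own estimate of the dock's origin |
| Bail | about -0.15 rad, judged from the tab height |
| Tab at its end stop | about 24 N |
| Gripper | withdrawn, touching nothing |

**What failed or disagreed:**
- One early angle fit from the overhead cameras was thrown off by the arm blocking the view. It read +0.10 to +0.11 rad while other fits gave about +0.05. After that I used the wrist camera's view of the rear edge.
- My final cross-check of the unit from the side and scene cameras crashed, so the final unit pose comes from the wrist camera only.
- I did not measure the other bench items again at the end. I planned the moves clear of them, and the ones in the last pictures looked undisturbed.

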